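Find the fuller bottle on the balance and seat it in the shaker

ROBOT

A 6-joint arm with a two-finger parallel gripper is mounted at the origin on a cart in front of the work surface, level with it; the furniture and walls round the work are solid. World frame = base frame: x ahead of the robot, y to its left, z up, the work surface at z = 0. Lengths are in mm, angles in degrees, forces in N, time in s.
With the tool pointing down it reaches from about 300 to 850 mm from the base axis. Payload 4.2 kg.
Tool frame: the origin (TCP) lies midway between the tips of the shut fingers; the grasp point (between the pads) lies env.grip_depth behind it (env.grip_depth is the distance from the TCP to the grasp point, in mm); z points along the fingers, y is the direction in which the jaws open and shut (so a half turn about z gives the same grasp; the last joint's range is limited). The gripper opens to 91 mm and grips with 3 to 60 N. Pads are 32 mm wide; open, the fingers measure 118 mm over their backs; the gripper's body (76 mm by 178 mm) begins 60 mm behind the grasp point.
Start: joints at [72.88, 18.312, 89.639, -0, 72.044, -1.146], TCP at [158.243, 552.813, 213.976] pointing down, gripper open.
Joint ranges: [-177.97, 177.97], [-48.28, 115.42], [12.27, 149.76], [-77.06, 257.06], [2.81, 150.46], [-146.56, 146.56]. Speed limits (degrees/s): [147.25, 147.25, 180, 180, 180, 180].

INTERFACE

Orientations are given as [roll, pitch, yaw] about the fixed x, y, z axes, in that order (R = Rz(yaw) Ry(pitch) Rx(roll)).
In Python, from workcell import env, cams, spotter gives the robot as it stands.
- The arm moves only by the tool apply_moves, never from a script. Its argument "plan" is a list of rows, each an object with "jaw": the closure, from 0 (fully open) to 1 (shut); "delta_pos": the shift along the tool's x, y, z in mm, a list of three; "spin": the turn about the tool's z in rad. In form: [{"jaw": jaw, "delta_pos": [dx, dy, dz], "spin": spin}, ...]. A call has exactly 8 rows; each row is the pose to reach, as a shift and turn from the pose measured when the call began, along the tool's axes at that moment; what a row does not reach only later rows make up. A row lasts 1/8 s, in which the tool goes at most 62.5 mm and 10.7 degrees, less where a joint would pass 70% of its speed; a pose out of reach is approached as far as the arm can. A call with a gripper value outside its range is refused whole. The fingers move at their own pace and stop on an object; "squeeze" is the grip in N (left out, the last holds). Time passes only in rows, so rows that repeat a pose let the fingers close, or fill a call up. It gives the time, the measured TCP pose, the force and the opening at its end, in the units of the state.
- env.state(): the state, without advancing time (a new reading comes with each control period).
- cams.grab_frame(name): name is "scene" or "side" or "wrist"; returns the picture (480x640x3 uint8, red, green, blue); there is no depth.
- cams.calibration(name): a dict with "camera_matrix" (3x3 intrinsics, pixels), "rvec" (rotation vector, rad) and "tvec" (3), from world to camera coordinates, as OpenCV has them. Camera axes: x right, y down, z forward; pixel columns grow to the right and rows downward; lengths in mm; the calibration is good to about 2 mm. The wrist camera is an equidistant fisheye: a pixel r from the principal point sees the ray r / f radians off the axis. A picture is of the moment at which its call begins: read the wrist's pose just before it. calibration takes no time and is no camera call; for the wrist camera it gives the pose at the moment of the call.
- env.job_done(): hands the job in, once; it reports no verdict.
Trained networks look in the newest picture that a camera, given by its name, has taken for a name from the list of things; names that differ only in an ending like _2 or _b are one class to them, and where a whole thing is asked for, a point or a joint stands for the part that bears it (a point fixed in the world has none). Each returns a list of dicts, best first, with "confidence" (0 to 1); they miss things now and then, are a little off and sometimes report something else, mostly with a low value. They report only what shows in the picture. A call takes as long as a camera call. They do not tell look-alikes from the thing itself.
- spotter.masks_of(camera, target): "region" (480x640 bool, what is visible of it) and "extent" ([left, top, right, bottom] in pixels, round what is visible of it).
The state is a dict: "time_s": time; "qpos": joint angles; "qvel": joint speeds; "effort": joint torques, N m; "ee_pos": TCP position; "ee_rot": TCP orientation; "force": force on the tool from outside, world axes, zero at the start; "torque": the same for the moment, N m; "gripper_width": finger opening in mm.
Only numpy, scipy, OpenCV 4.12 (cv2) and the standard library are available. Lean on these libraries where they do the work, as an engineer would, in place of code of your own. Each camera call takes 0.05 s, during which the arm holds its last target.

TASK

The two amber bottles look alike but are not equally full. Stand them on opposite pans of the balance and let it settle to see which is heavier; then press the heavier one gently straight down into the shaker's cup until it stands fully home with the sprung seat pressed to its stop, and let go, leaving the lighter one standing on its pan. Be gentle with the balance and the glass, and leave the other things on the bench as they are.

Things in the scene. Friction and masses are not known exactly. Their poses are not given: they have to be found in the camera images.
- bottle_a: one of two identical amber glass bottles with a white screw cap, loose, closed, 85 mm tall; body 41 mm in diameter and straight up to about 50 mm, then a shoulder, cap 30 mm in diameter. It stands upright on the bench. Origin: centre of its underside, z up. It weighs 70 to 180 g according to its filling, which cannot be seen
- bottle_b: the other amber bottle, the same in size, look and possible weights; origin: centre of its underside, z up
- balance: equal-arm balance, green cast base 105 mm deep (x) and 300 mm wide (y), fixed to the bench; x points from its dial to its back, away from the robot, y points to its left pan. Its column and dial in the middle are 120 mm high. Two level steel pans (108 mm in diameter with a rim 4 mm high) stand 130 mm to either side of the middle on a beam; they always stay level and centred, and one rises as the other sinks. Origin: bench height under its centre
- pan_l_top (a point): centre of the top face of the balance's left pan (on the +y side of the balance), on which a bottle stands. 88 mm above the bench with the beam level; it moves up or down by at most 12 mm with the beam
- pan_r_top (a point): centre of the top face of the balance's right pan (on the -y side), likewise
- beam (a joint): angle of the balance beam, rad: 0 level, positive when the left pan is down, at most 0.09 either way (12 mm at the pans). It stands level when empty; a difference of about 3 g is enough to tip it to its stop, in about a second
- shaker: small white bench shaker, switched off, 130 x 130 mm and 62 mm high, fixed to the bench, with a black upright round cup in the middle of its top. Origin: bench height under its centre, z up
- cup_rim (a point): centre of the cup's open mouth at rim height, 98 mm above the bench; z up. Cup 47 mm wide inside, 59 outside. Three sprung shoes 12 mm below the rim (housings reach out to 41 mm from the middle) grip the bottle: pushing it past them takes 4 to 9 N. The cup's floor is a sprung seat; empty, it lies 12 to 26 mm below the rim, differently each time; a bottle fully home has its underside 15 to 31 mm below the rim
- seat (a joint): how far the sprung seat in the cup is pressed down, m: 0 when free, 0.005 at its stop. Its spring takes about 4 N to reach the stop, on top of the friction of the shoes. A bottle is home within the last 2 mm before the stop; let go, it stays there (it may rise by up to 1 mm). The seat bears 20 N
- wash: white wash bottle with a red top at the back of the bench, 198 mm tall, loose; origin: centre of its underside
- timer: white bench timer behind the balance, 60 mm high, loose; origin: centre of its underside
- tape: yellow roll of tape lying flat, 19 mm high, behind the shaker, loose; origin: centre of its underside
Not all that is in view belongs to the job. What is shaped like the bottle_b but blue or yellow is not meant.

How it is judged (in metres and radians):
On the way, in this order (a step that is already met when the one before it is completed fails the run):
1. the two bottles stand on opposite pans, let go, and the balance has come to rest (((horizontal distance between bottle_a and pan_l_top below 0.04 m and z of bottle_a in the frame of pan_l_top between -0.004 and 0.005 m and angle between each of bottle_a, bottle_b's own z axis and vertical below 0.12 rad and horizontal distance between bottle_b and pan_r_top below 0.04 m and z of bottle_b in the frame of pan_r_top between -0.004 and 0.005 m) or (horizontal distance between bottle_a and pan_r_top below 0.04 m and z of bottle_a in the frame of pan_r_top between -0.004 and 0.005 m and angle between each of bottle_a, bottle_b's own z axis and vertical below 0.12 rad and horizontal distance between bottle_b and pan_l_top below 0.04 m and z of bottle_b in the frame of pan_l_top between -0.004 and 0.005 m)) and linear speed of each of bottle_a, bottle_b below 0.02 m/s and contact force between each of bottle_a, bottle_b and the fingers below 0.05 N and velocity of joint beam between -0.02 and 0.02 rad/s), for 0.3 s.
2. the heavier bottle, the one on the lower pan, is taken hold of while both still stand on their pans (((horizontal distance between bottle_a and pan_l_top below 0.04 m and z of bottle_a in the frame of pan_l_top between -0.004 and 0.005 m and angle between each of bottle_a, bottle_b's own z axis and vertical below 0.12 rad and horizontal distance between bottle_b and pan_r_top below 0.04 m and z of bottle_b in the frame of pan_r_top between -0.004 and 0.005 m and contact force between bottle_a and the fingers above 1 N and contact force between bottle_b and the fingers below 0.05 N and value of joint beam above 0 rad) or (horizontal distance between bottle_a and pan_r_top below 0.04 m and z of bottle_a in the frame of pan_r_top between -0.004 and 0.005 m and angle between each of bottle_a, bottle_b's own z axis and vertical below 0.12 rad and horizontal distance between bottle_b and pan_l_top below 0.04 m and z of bottle_b in the frame of pan_l_top between -0.004 and 0.005 m and contact force between bottle_a and the fingers above 1 N and contact force between bottle_b and the fingers below 0.05 N and value of joint beam below 0 rad) or (horizontal distance between bottle_b and pan_l_top below 0.04 m and z of bottle_b in the frame of pan_l_top between -0.004 and 0.005 m and angle between each of bottle_b, bottle_a's own z axis and vertical below 0.12 rad and horizontal distance between bottle_a and pan_r_top below 0.04 m and z of bottle_a in the frame of pan_r_top between -0.004 and 0.005 m and contact force between bottle_b and the fingers above 1 N and contact force between bottle_a and the fingers below 0.05 N and value of joint beam above 0 rad) or (horizontal distance between bottle_b and pan_r_top below 0.04 m and z of bottle_b in the frame of pan_r_top between -0.004 and 0.005 m and angle between each of bottle_b, bottle_a's own z axis and vertical below 0.12 rad and horizontal distance between bottle_a and pan_l_top below 0.04 m and z of bottle_a in the frame of pan_l_top between -0.004 and 0.005 m and contact force between bottle_b and the fingers above 1 N and contact force between bottle_a and the fingers below 0.05 N and value of joint beam below 0 rad))), for 0.04 s.
At the end, for the whole second after the job is handed in: the heavier bottle upright in the cup within 4 mm of its middle, the seat pressed by over 3 of its 5 mm; the lighter one upright on a pan within 40 mm of its centre; both let go and at rest (((horizontal distance between bottle_a and cup_rim below 0.004 m and angle between bottle_a's own z axis and vertical below 0.08 rad and value of joint seat above 0.003 m and z of bottle_a in the frame of cup_rim below -0.013 m and ((horizontal distance between bottle_b and pan_l_top below 0.04 m and z of bottle_b in the frame of pan_l_top between -0.004 and 0.005 m and angle between bottle_b's own z axis and vertical below 0.12 rad) or (horizontal distance between bottle_b and pan_r_top below 0.04 m and z of bottle_b in the frame of pan_r_top between -0.004 and 0.005 m and angle between bottle_b's own z axis and vertical below 0.12 rad))) or (horizontal distance between bottle_b and cup_rim below 0.004 m and angle between bottle_b's own z axis and vertical below 0.08 rad and value of joint seat above 0.003 m and z of bottle_b in the frame of cup_rim below -0.013 m and ((horizontal distance between bottle_a and pan_l_top below 0.04 m and z of bottle_a in the frame of pan_l_top between -0.004 and 0.005 m and angle between bottle_a's own z axis and vertical below 0.12 rad and contact force between bottle_a and anything else below 1.20074 N) or (horizontal distance between bottle_a and pan_r_top below 0.04 m and z of bottle_a in the frame of pan_r_top between -0.004 and 0.005 m and angle between bottle_a's own z axis and vertical below 0.12 rad and contact force between bottle_a and anything else below 1.20074 N)))) and linear speed of each of bottle_a, bottle_b below 0.02 m/s and contact force between each of bottle_a, bottle_b and the fingers below 0.05 N); the robot touches nothing.
It fails at once if a bottle is pressed or dropped on a pan with more than 15 N (contact force between any of bottle_a, bottle_b and balance above 15 N).
It fails at once if a bottle is pressed on the seat in the shaker's cup with more than 20 N (contact force between any of bottle_a, bottle_b and seat above 20 N).
It fails at once if the gripper presses on the balance itself with more than 15 N (contact force between any of the fingers, the arm and balance above 15 N).
It fails at once if a bottle is tipped over (angle between any of bottle_a, bottle_b's own z axis and vertical above 0.6 rad).
It fails at once if a bystander is moved by more than 3 cm (distance of any of wash, timer, tape from where it was at the start of the episode above 0.03 m).
It also fails if it takes over 67 s, if anything falls off the work surface, if the arm or the gripper's body presses on something with over 40 N, if the wrist force passes 120 N, or if a joint passes its speed limit or range.

## Working session

There is one attempt and no reset: what is moved stays moved. The work goes in short steps, Python scripts to look and compute and a tool call to move; the robot and the scene stay as the last step left them, time stands still between calls to the robot, and variables do not carry over. Pictures are saved under pics/ and viewed, and the job is handed in when it is done.

Besides the shell and the picture viewer there is one more tool, called by a JSON object that holds its "method" and its "body", one argument or row to a line. apply_moves: Moves the arm, as the interface text tells. Its arguments: {"type":"object","properties":{"plan":{"type":"array"},"squeeze":{"type":"number"}},"required":["plan"]}

```bash
ls; mkdir -p pics; python3 - <<'E'
from workcell import env, cams, spotter
import cv2
print(env.state()); print(env.grip_depth)
for n in ("scene","side","wrist"):
    im=cams.grab_frame(n); cv2.imwrite(f"pics/{n}0.png",im[:,:,::-1]); print(n,cams.calibration(n))
E
```

```text
pics
{'time_s': 0.0, 'qpos': array([ 7.28793124e+01,  1.83496041e+01,  8.97071359e+01,  8.07584914e-05,
        7.20417512e+01, -1.14697687e+00]), 'qvel': array([ 0.01667523, -0.01117775, -0.10497116, -0.04654699, -0.0333954 ,
       -0.05879383]), 'effort': array([-3.40431598e-04, -4.12462270e+01, -2.31969595e+01,  7.27216084e-02,
        4.56438074e-02, -1.33033723e-04]), 'ee_pos': array([158.09882667, 552.31476529, 213.13574008]), 'ee_rot': array([-1.79901530e+02, -2.04828182e-03,  1.64026263e+02]), 'force': array([ 0.34594718, -0.61299354, -0.02092762]), 'torque': array([-0.00808499,  0.00541924,  0.02141176]), 'gripper_width': 91.08189897850693}
18.8
scene {'camera_matrix': array([[573.97932681,   0.        , 312.11212351],
       [  0.        , 573.97932681, 230.95936103],
       [  0.        ,   0.        ,   1.        ]]), 'rvec': array([ 1.82897576, -1.12455365,  0.66572895]), 'tvec': array([-290.15267252,  321.02093736, 1042.16827009])}
side {'camera_matrix': array([[473.44408635,   0.        , 335.84832565],
       [  0.        , 473.44408635, 244.57774307],
       [  0.        ,   0.        ,   1.        ]]), 'rvec': array([ 0.96591639,  2.72208547, -0.7070551 ]), 'tvec': array([ 480.47020807, -250.05963713, 1523.75950942])}
wrist {'camera_matrix': array([[371.64829954,   0.        , 319.92519355],
       [  0.        , 371.64829954, 244.58937426],
       [  0.        ,   0.        ,   1.        ]]), 'rvec': array([-2.31976657, -1.74936865, -0.24763776]), 'tvec': array([-573.41493362,  -30.19356335,  390.35368068])}
```

View pics/scene0.png

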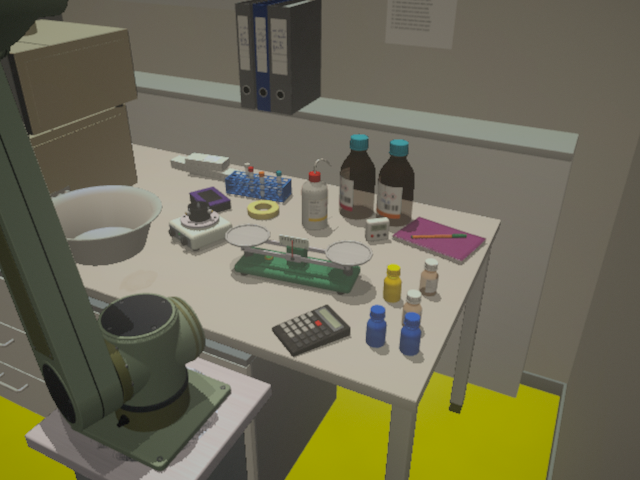

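View pics/side0.png

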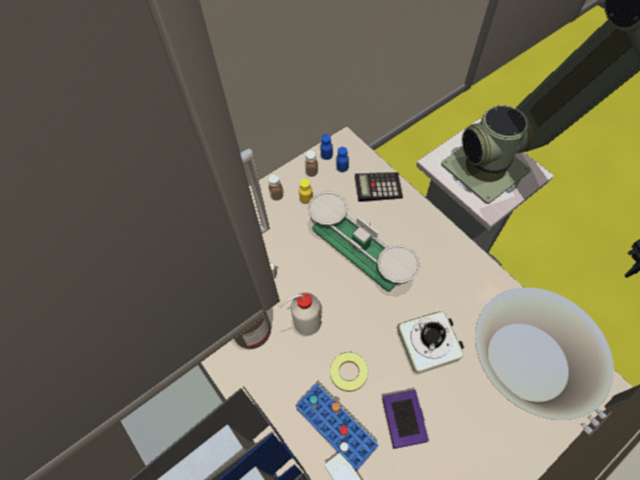

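View pics/wrist0.png

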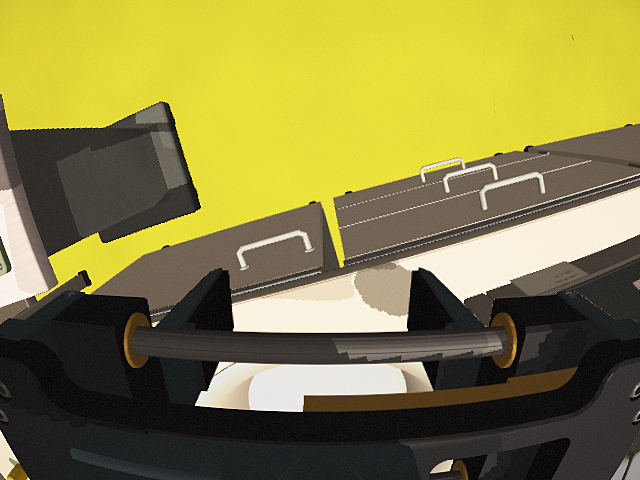

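The scene shows the amber white-capped bottles at about (430,277) and (412,310); in the side view they are at (275,187) and (311,162). The blue pair and the yellow bottle are look-alikes. The balance is at (297,262), the shaker at (200,225), and the wash, timer and tape stand behind. A bowl lies under the gripper's start pose.

```bash
cat > h.py <<'E'
from workcell import env, cams, spotter
import cv2, numpy as np
def P(n,pts):
    c=cams.calibration(n); return cv2.projectPoints(np.float64(pts).reshape(-1,3),c['rvec'],c['tvec'],c['camera_matrix'],None)[0][:,0]
def ray(n,uv):
    c=cams.calibration(n);R=cv2.Rodrigues(c['rvec'])[0];K=c['camera_matrix']
    d=np.linalg.inv(K)@np.array([uv[0],uv[1],1.]);return -R.T@c['tvec'].ravel(),R.T@d
def atz(n,uv,z):
    o,d=ray(n,uv);return (o+d*(z-o[2])/d[2])
def tri(u1,u2,n1='scene',n2='side'):
    o1,d1=ray(n1,u1);o2,d2=ray(n2,u2)
    A=np.stack([d1,-d2],1);s=np.linalg.lstsq(A,o2-o1,rcond=None)[0]
    a=o1+d1*s[0];b=o2+d2*s[1];return (a+b)/2,np.linalg.norm(a-b)
E
python3 - <<'E'
from h import *
for n in ('scene','side'):
    im=cams.grab_frame(n)
    for t in ('bottle_a','balance','pan_l_top','shaker','cup_rim','wash','timer','tape'):
        for m in spotter.masks_of(n,t)[:5]:
            e=m['extent'];r=m['region'];ys,xs=np.nonzero(r)
            print(n,t,round(m['confidence'],2),np.round(e),xs.mean().round(1),ys.mean().round(1), im[r].mean(0).round())
im=cams.grab_frame('scene')
a=cv2.resize(im[235:365,350:460],None,fx=5,fy=4.5,interpolation=cv2.INTER_CUBIC)
cv2.imwrite('pics/crop_scene.png',a[:,:,::-1])
im=cams.grab_frame('side')
a=cv2.resize(im[120:400,240:470],None,fx=2.1,fy=2.1,interpolation=cv2.INTER_CUBIC)
cv2.imwrite('pics/crop_side.png',a[:,:,::-1]); print(env.state()['time_s'])
E
```

```text
scene bottle_a 0.76 [420. 259. 440. 296.] 429.3 277.2 [135. 125. 110.]
scene bottle_a 0.73 [403. 288. 421. 323.] 412.4 302.9 [147. 139. 123.]
scene bottle_a 0.6 [363. 306. 386. 346.] 376.7 326.6 [ 68.  82. 116.]
scene bottle_a 0.58 [399. 311. 420. 357.] 410.4 334.0 [ 65.  79. 114.]
scene bottle_a 0.56 [382. 264. 406. 299.] 392.7 282.7 [146. 130.  57.]
scene balance 0.77 [226. 218. 372. 296.] 298.6 258.6 [110. 119. 104.]
scene balance 0.21 [171. 206. 235. 254.] 199.4 225.7 [123. 121. 111.]
scene pan_l_top 0.65 [227. 222. 268. 246.] 247.3 234.7 [167. 163. 154.]
scene shaker 0.8 [169. 200. 232. 250.] 199.6 225.3 [123. 122. 112.]
scene cup_rim 0.62 [167. 204. 233. 252.] 198.9 225.5 [122. 121. 111.]
scene cup_rim 0.24 [403. 290. 422. 319.] 412.5 303.0 [147. 139. 123.]
scene wash 0.9 [303. 167. 325. 229.] 314.4 202.2 [120. 109.  97.]
scene timer 0.78 [366. 219. 389. 241.] 377.3 228.7 [122. 118. 106.]
scene timer 0.45 [171. 200. 232. 250.] 198.9 225.9 [124. 122. 112.]
scene tape 0.86 [249. 199. 283. 219.] 263.7 209.1 [153. 147.  95.]
side bottle_a 0.82 [306. 153. 317. 179.] 311.2 164.6 [130. 118. 104.]
side bottle_a 0.72 [299. 177. 309. 206.] 304.6 191.0 [170. 154.  56.]
side bottle_a 0.64 [337. 150. 349. 169.] 341.8 159.0 [ 45.  72. 129.]
side bottle_a 0.54 [318. 132. 332. 157.] 325.6 147.0 [ 42.  69. 126.]
side balance 0.7 [309. 193. 420. 291.] 360.9 242.3 [140. 154. 137.]
side pan_l_top 0.79 [375. 245. 420. 285.] 397.9 263.3 [199. 192. 182.]
side shaker 0.76 [398. 314. 464. 374.] 429.9 341.5 [164. 165. 160.]
side cup_rim 0.71 [400. 313. 464. 374.] 429.9 341.7 [164. 165. 159.]
side cup_rim 0.43 [310. 190. 420. 289.] 360.6 242.2 [140. 153. 136.]
side wash 0.77 [291. 291. 318. 336.] 305.3 313.1 [157. 130. 119.]
side timer 0.51 [271. 263. 277. 277.] 273.2 269.1 [145. 144. 133.]
side tape 0.78 [328. 353. 374. 390.] 348.3 371.7 [205. 210. 136.]
side tape 0.2 [308. 190. 344. 221.] 327.0 207.1 [198. 191. 181.]
1.15
```

View pics/crop_scene.png

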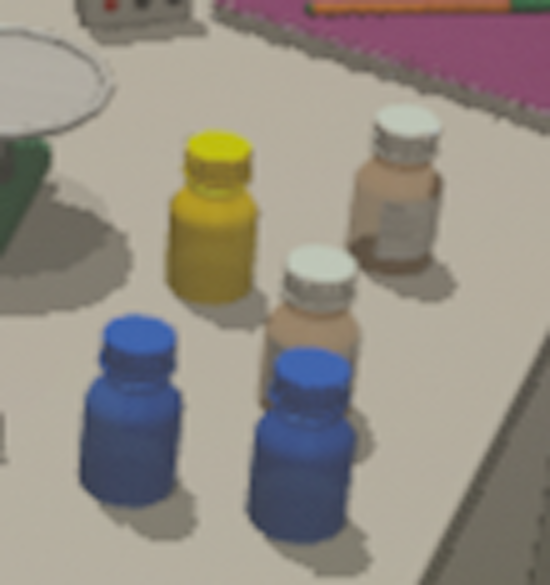

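View pics/crop_side.png

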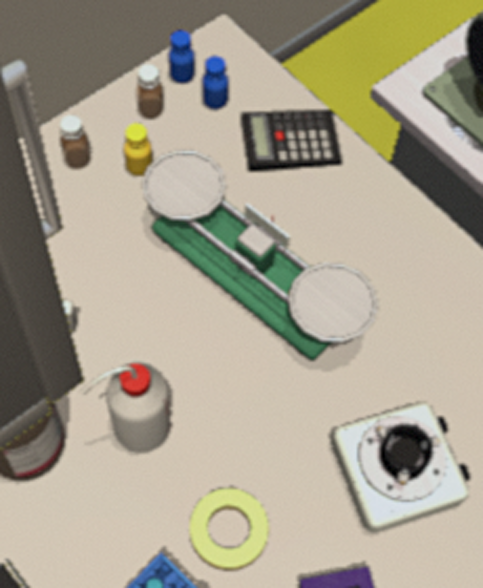

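```bash
python3 - <<'E'
from h import *
np.set_printoptions(precision=1,suppress=True)
for n,u,v,z in [('A back',(432,261.7),(273.8,180.5),85),('B front',(414.4,293.4),(310.5,155.2),85),('yel',(393.7,267.5),(304.8,183),85),('blue1',(378,308.5),(342.4,152),85),('blue2',(412.5,316),(325.7,138),85),('panL',(247.3,234.7),(397.9,263.3),90),('panR',(349,253),(327.6,207.6),90),('cup',(199,203),(432.9,331.9),98)]:
    print(n,*tri(u,v),atz('scene',u,z),atz('side',v,z))
im=cams.grab_frame('scene')
a=cv2.resize(im[190:300,160:380],None,fx=3.6,fy=3.6,interpolation=cv2.INTER_CUBIC)
cv2.imwrite('pics/crop_scene2.png',a[:,:,::-1])
im=cams.grab_frame('side')
a=cv2.resize(im[300:390,390:480],None,fx=6,fy=6,interpolation=cv2.INTER_CUBIC)
cv2.imwrite('pics/crop_side2.png',a[:,:,::-1])
E
```

```text
A back [ 587.7 -335.6   78.2] 8.271889822140396 [ 581.2 -340.8   85. ] [ 588.9 -326.4   85. ]
B front [ 445.6 -340.2   80.2] 5.633828456835762 [ 441.4 -343.9   85. ] [ 447.  -333.8   85. ]
yel [ 522.5 -266.9   80.4] 4.5238448434668115 [ 517.8 -270.5   85. ] [ 523.6 -261.7   85. ]
blue1 [ 361.8 -289.5   79.1] 6.685376247768607 [ 357.  -294.4   85. ] [ 363.9 -282.4   85. ]
blue2 [ 367.4 -362.4   81.8] 3.4828349125372298 [ 364.8 -364.7   85. ] [ 368.6 -358.3   85. ]
panL [492.3 104.6  87.3] 1.3313865779640315 [488.7 101.3  90. ] [493.1 105.9  90. ]
panR [ 526.8 -153.9   85.9] 4.65013483532251 [ 522.5 -158.1   90. ] [ 527.5 -149.5   90. ]
cup [559.6 300.  102.1] 1.3706652907454029 [566.4 304.6  98. ] [557.6 300.   98. ]
```

View pics/crop_scene2.png

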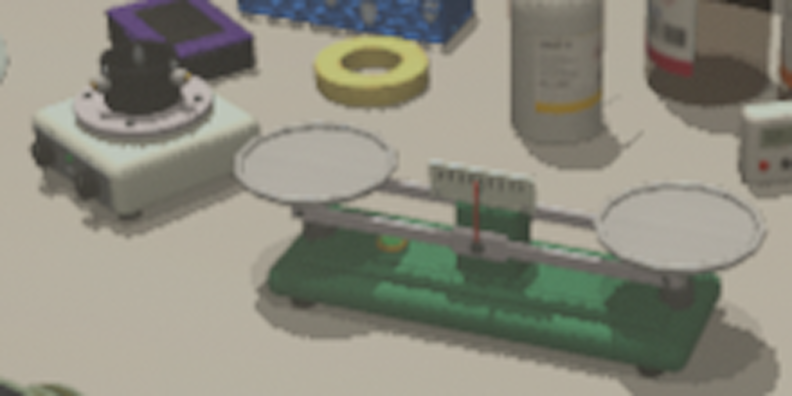

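View pics/crop_side2.png

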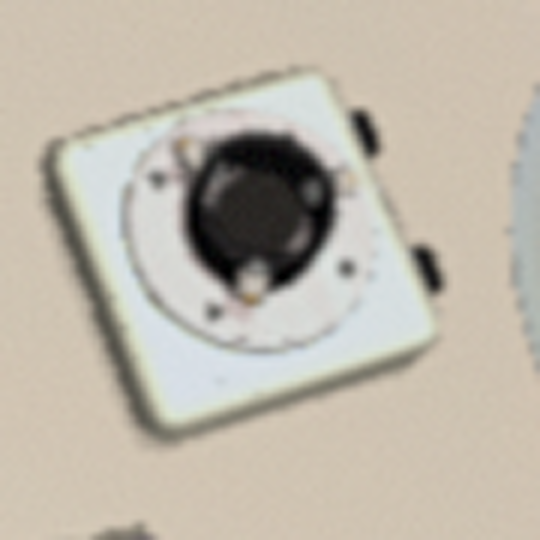

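```bash
cat >> h.py <<'E'
from scipy.spatial.transform import Rotation as Ro
def tool():
    s=env.state();return s['ee_pos'],Ro.from_euler('xyz',s['ee_rot'],degrees=True).as_matrix(),s
def plan(target,yaw=None):
    """shift in tool axes to world target, and spin (rad)"""
    p,R,s=tool();d=R.T@(np.array(target,float)-p)
    sp=None
    if yaw is not None:
        e=(s['ee_rot'][2]-yaw+90)%180-90; sp=np.deg2rad(e)  # tool z down: +spin lowers yaw
    return np.round(d,1),sp
def wP(pts,c=None):
    c=c or cams.calibration('wrist');R=cv2.Rodrigues(c['rvec'])[0];X=np.float64(pts).reshape(-1,3)@R.T+c['tvec'].ravel()
    th=np.arctan2(np.hypot(X[:,0],X[:,1]),X[:,2]);ph=np.arctan2(X[:,1],X[:,0]);K=c['camera_matrix']
    return np.stack([K[0,2]+K[0,0]*th*np.cos(ph),K[1,2]+K[1,1]*th*np.sin(ph)],1)
def wray(uv,c=None):
    c=c or cams.calibration('wrist');R=cv2.Rodrigues(c['rvec'])[0];K=c['camera_matrix']
    x=(uv[0]-K[0,2])/K[0,0];y=(uv[1]-K[1,2])/K[1,1];th=np.hypot(x,y);d=np.array([x/th*np.sin(th),y/th*np.sin(th),np.cos(th)])
    return -R.T@c['tvec'].ravel(),R.T@d
def watz(uv,z,c=None):
    o,d=wray(uv,c);return o+d*(z-o[2])/d[2]
E
python3 - <<'E'
from h import *
np.set_printoptions(precision=2,suppress=True)
p,R,s=tool();c=cams.calibration('wrist');Rc=cv2.Rodrigues(c['rvec'])[0]
print('cam in tool',R.T@(-Rc.T@c['tvec']-p),'axis',R.T@Rc.T[:,2], 'camx',R.T@Rc.T[:,0])
print(plan((450,40,300)), plan((505,-300,300)),s['time_s'])
for n,u,v,z in [('cup',(200.3,203.9),(433.7,334.7),98)]: print(n,*tri(u,v),atz('scene',u,z),atz('side',v,z))
E
```

```text
cam in tool [  79.81   -1.17 -169.51] axis [-0.28  0.    0.96] camx [ 0.  1. -0.]
(array([-421.6, -412.8,  -86.1]), None) (array([-568. , -724.5,  -86.1]), None) 1.25
cup [563.29 303.01  97.2 ] 7.907357423616721 [563.53 298.17  98.  ] [561.13 306.24  98.  ]
```

{"method": "apply_moves", "body": {
  "plan": [
    {"jaw":0.3,"delta_pos":[-30,-30,-40],"spin":-0.05},
    {"jaw":0.3,"delta_pos":[-75,-72,-70],"spin":-0.1},
    {"jaw":0.3,"delta_pos":[-120,-115,-86],"spin":-0.15},
    {"jaw":0.3,"delta_pos":[-165,-158,-86],"spin":-0.2},
    {"jaw":0.3,"delta_pos":[-210,-201,-86],"spin":-0.25},
    {"jaw":0.3,"delta_pos":[-255,-244,-86],"spin":-0.28},
    {"jaw":0.3,"delta_pos":[-300,-287,-86],"spin":-0.28},
    {"jaw":0.3,"delta_pos":[-345,-330,-86],"spin":-0.28}
  ]
}}

```text
time_s: 2.25
ee_pos: [396.7, 144.1, 300.3]
ee_rot: [180.0, 0.1, -179.9]
force: [1.0, -0.0, -0.3]
gripper_width: 64.3
```

```bash
python3 - <<'E'
from h import *
np.set_printoptions(precision=2,suppress=True)
p,R,s=tool();print(p,s['ee_rot'],s['qpos'],s['force'],s['time_s'],s['gripper_width']);print(plan((500,-290,290),180))
E
```

```text
[396.75 144.06 300.31] [ 179.96    0.07 -179.92] [ 18.38   1.44  98.38   0.01  80.1  -71.7 ] [ 0.96 -0.04 -0.32] 2.25 64.34632675778766
(array([-102.6, -434.2,   10.2]), np.float64(0.0014036228563970106))
```

{"method": "apply_moves", "body": {
  "plan": [
    {"jaw":0.3,"delta_pos":[-13,-55,0],"spin":0},
    {"jaw":0.3,"delta_pos":[-26,-110,0],"spin":0},
    {"jaw":0.3,"delta_pos":[-39,-165,0],"spin":0},
    {"jaw":0.3,"delta_pos":[-52,-220,0],"spin":0},
    {"jaw":0.3,"delta_pos":[-65,-275,0],"spin":0},
    {"jaw":0.3,"delta_pos":[-78,-330,0],"spin":0},
    {"jaw":0.3,"delta_pos":[-91,-385,0],"spin":0},
    {"jaw":0.3,"delta_pos":[-102,-434,0],"spin":0}
  ]
}}

```text
time_s: 3.25
ee_pos: [499.5, -291.9, 300.1]
ee_rot: [180.0, 0.1, -180.0]
force: [0.3, 0.3, 1.5]
gripper_width: 63.8
```

```bash
python3 - <<'E'
from h import *
np.set_printoptions(precision=2,suppress=True)
p,R,s=tool();print(p,s['ee_rot'],s['qpos'][5],s['force'],s['time_s'],s['gripper_width'],np.abs(s['qvel']).max())
im=cams.grab_frame('wrist');c=cams.calibration('wrist')
for m in spotter.masks_of('wrist','bottle_a'): print(m['confidence'],m['extent'],im[m['region']].mean(0).round())
im=im.copy()
for z in (0,50,85):
  for q in wP([(586,-334,z),(444.5,-338,z)],c): cv2.circle(im,tuple(int(round(t)) for t in q),2,(255,0,255),-1)
cv2.imwrite('pics/w1.png',im[:,:,::-1])
E
```

```text
[ 499.51 -291.92  300.07] [ 179.96    0.09 -179.97] -121.52991322212164 [0.29 0.26 1.48] 3.25 63.76753917065689 34.475491997404106
0.9 [238.3, 75.9, 280.9, 109.8] [ 43.  87. 167.]
0.84 [267.9, 250.3, 301.8, 296.4] [178. 161. 144.]
0.77 [321.1, 200.7, 357.5, 248.2] [211. 190.  56.]
0.73 [258.1, 142.5, 299.2, 177.5] [200. 179. 152.]
0.61 [301.9, 62.5, 336.8, 103.8] [ 55. 111. 198.]
```

View pics/w1.png

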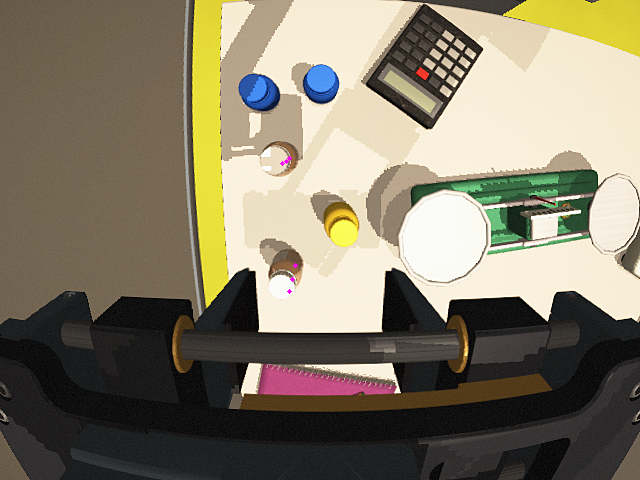

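The wrist view shows the amber bottles with white caps at (283,285) and (280,158). Yellow is at (343,225), the blue ones at (258,92) and (321,84), and the right pan at (445,237). The arm was still moving slightly, so I re-measure with it at rest.

```bash
python3 - <<'E'
from h import *
np.set_printoptions(precision=2,suppress=True)
p,R,s=tool();c=cams.calibration('wrist');im=cams.grab_frame('wrist')
print(p,s['ee_rot'],s['qvel'].round(1),s['time_s'])
a=cv2.resize(im[130:300,210:500],None,fx=2.7,fy=2.7,interpolation=cv2.INTER_CUBIC)
cv2.imwrite('pics/w2.png',a[:,:,::-1])
np.savez('c2.npz',**c)
E
```

```text
[ 499.79 -294.21  298.85] [-179.96    0.03  179.83] [ 3.1 -2.7  3.2  2.8  2.2  2. ] 3.35
```

View pics/w2.png

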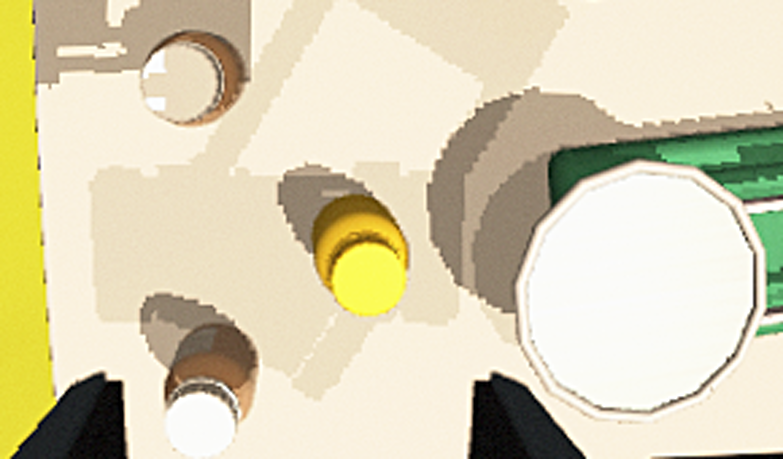

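```bash
python3 - <<'E'
from h import *
np.set_printoptions(precision=1,suppress=True)
c=dict(np.load('c2.npz'))
for n,uv,z in [('A',(284.4,286.7),85),('B',(277.4,160.4),85),('yel',(210+368/2.7,130+278/2.7),85),('panR',(447.4,237.4),92)]: print(n,watz(uv,z,c))
E
```

```text
A [ 580. -335.   85.]
B [ 440.8 -338.6   85. ]
yel [ 518.2 -266.9   85. ]
panR [ 521.3 -155.9   92. ]
```

```bash
python3 - <<'E'
from h import *
print(plan((441.5,-339,58),180))
E
```

```text
(array([ 57.8, -47.8, 241.1]), np.float64(-0.0017400163820976277))
```

{"method": "apply_moves", "body": {
  "plan": [
    {"jaw":0.3,"delta_pos":[25,-20,30],"spin":0},
    {"jaw":0.3,"delta_pos":[50,-42,70],"spin":0},
    {"jaw":0.3,"delta_pos":[57.8,-47.8,110],"spin":0},
    {"jaw":0.3,"delta_pos":[57.8,-47.8,145],"spin":0},
    {"jaw":0.3,"delta_pos":[57.8,-47.8,150],"spin":0},
    {"jaw":0.3,"delta_pos":[57.8,-47.8,150],"spin":0},
    {"jaw":0.3,"delta_pos":[57.8,-47.8,150],"spin":0},
    {"jaw":0.3,"delta_pos":[57.8,-47.8,150],"spin":0}
  ]
}}

```text
time_s: 4.4
ee_pos: [442.2, -339.4, 150.4]
ee_rot: [-180.0, 0.1, 179.9]
force: [0.3, 0.9, 0.1]
gripper_width: 63.9
```

```bash
python3 - <<'E'
from h import *
np.set_printoptions(precision=2,suppress=True)
p,R,s=tool();c=cams.calibration('wrist');im=cams.grab_frame('wrist').copy()
print(p,s['ee_rot'],s['qvel'].round(1),s['time_s'],plan((441.5,-339,58),180))
for q in wP([(441.5,-339,85)],c): cv2.circle(im,tuple(int(round(t)) for t in q),2,(255,0,255),-1)
a=cv2.resize(im[130:400,170:480],None,fx=2.2,fy=2.2,interpolation=cv2.INTER_CUBIC)
cv2.imwrite('pics/w3.png',a[:,:,::-1])
np.savez('c3.npz',**c)
E
```

```text
[ 442.17 -339.39  150.4 ] [-180.      0.12  179.92] [-0.2  0.3  0.5  0.  -0.2 -0.1] 4.4 (array([ 0.6,  0.3, 92.1]), np.float64(-0.0014962496012044728))
```

View pics/w3.png

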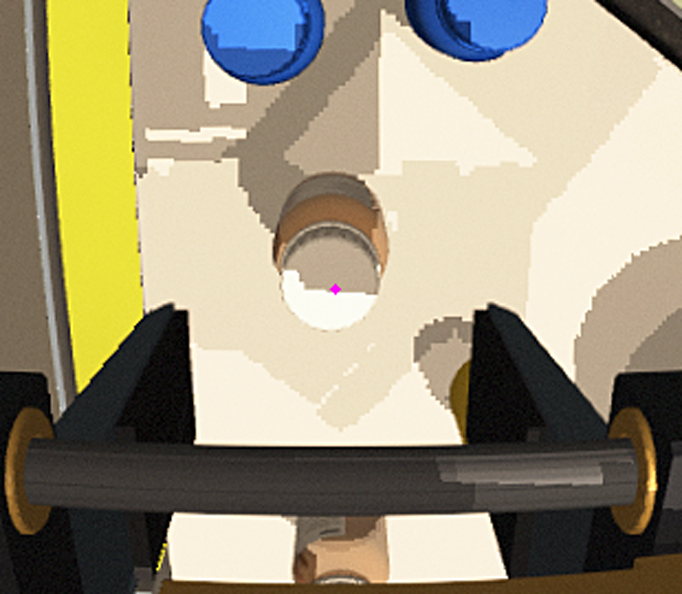

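```bash
python3 - <<'E'
from h import *
c=dict(np.load('c3.npz'));print(watz((320.5,257.3),85,c), plan(watz((320.5,257.3),58,c)))
E
```

```text
[ 439.14383704 -339.71374753   85.        ] (array([-5.9, -0.3, 92.1]), None)
```

{"method": "apply_moves", "body": {
  "plan": [
    {"jaw":0.3,"delta_pos":[2.2,0,30],"spin":0},
    {"jaw":0.3,"delta_pos":[2.2,0,60],"spin":0},
    {"jaw":0.3,"delta_pos":[2.2,0,85],"spin":0},
    {"jaw":0.3,"delta_pos":[2.2,0,92],"spin":0},
    {"jaw":0.5,"delta_pos":[2.2,0,92],"spin":0},
    {"jaw":1,"delta_pos":[2.2,0,92],"spin":0},
    {"jaw":1,"delta_pos":[2.2,0,92],"spin":0},
    {"jaw":1,"delta_pos":[2.2,0,92],"spin":0}
  ],
  "squeeze": 15
}}

```text
time_s: 5.45
ee_pos: [440.3, -339.4, 58.7]
ee_rot: [-180.0, 0.2, 179.9]
force: [0.5, 0.4, 2.0]
gripper_width: 31.1
```

```bash
python3 - <<'E'
from h import *
np.set_printoptions(precision=2,suppress=True)
p,R,s=tool();print(p,s['gripper_width'],s['force'],s['time_s']);im=cams.grab_frame('wrist')
cv2.imwrite('pics/w4.png',im[100:,100:540,::-1])
E
```

```text
[ 440.26 -339.41   58.75] 31.125278768711432 [0.49 0.37 2.  ] 5.45
```

View pics/w4.png

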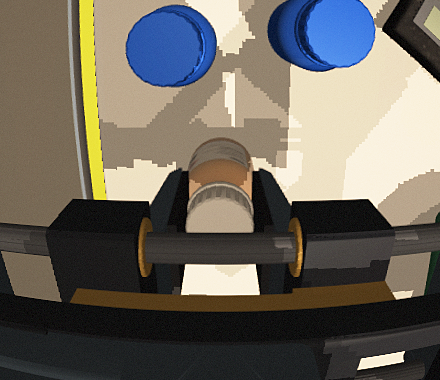

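{"method": "apply_moves", "body": {
  "plan": [
    {"jaw":1,"delta_pos":[0,0,-8],"spin":0},
    {"jaw":1,"delta_pos":[0,0,-40],"spin":0},
    {"jaw":1,"delta_pos":[0,0,-80],"spin":0},
    {"jaw":1,"delta_pos":[0,0,-120],"spin":0},
    {"jaw":1,"delta_pos":[-5,30,-150],"spin":0},
    {"jaw":1,"delta_pos":[-10,70,-170],"spin":0},
    {"jaw":1,"delta_pos":[-15,115,-170],"spin":0},
    {"jaw":1,"delta_pos":[-20,160,-170],"spin":0}
  ]
}}

```text
time_s: 6.5
ee_pos: [460.0, -178.2, 229.5]
ee_rot: [-180.0, 0.2, 179.9]
force: [0.3, 0.3, -0.3]
gripper_width: 31.0
```

{"method": "apply_moves", "body": {
  "plan": [
    {"jaw":1,"delta_pos":[-5,45,0],"spin":0},
    {"jaw":1,"delta_pos":[-10,90,0],"spin":0},
    {"jaw":1,"delta_pos":[-15,135,0],"spin":0},
    {"jaw":1,"delta_pos":[-20,180,0],"spin":0},
    {"jaw":1,"delta_pos":[-24,225,0],"spin":0},
    {"jaw":1,"delta_pos":[-27,260,0],"spin":0},
    {"jaw":1,"delta_pos":[-28,282,0],"spin":0},
    {"jaw":1,"delta_pos":[-28,286,0],"spin":0}
  ]
}}

```text
time_s: 7.5
ee_pos: [488.4, 108.7, 229.5]
ee_rot: [-179.9, 0.2, 180.0]
force: [0.4, -0.9, -1.2]
gripper_width: 31.5
```

```bash
python3 - <<'E'
from h import *
np.set_printoptions(precision=2,suppress=True)
p,R,s=tool();print(p,s['ee_rot'],s['gripper_width'],s['force'],s['time_s'],s['qvel']);c=cams.calibration('wrist');im=cams.grab_frame('wrist').copy()
for q in wP([(522,-156,92),(487.5,102,92)],c): cv2.circle(im,tuple(int(round(t)) for t in q),2,(255,0,255),-1)
cv2.imwrite('pics/w5.png',im[:,:,::-1])
p,R,s=tool();print(p,s['force'])
im=cams.grab_frame('side');cv2.imwrite('pics/s5.png',cv2.resize(im[120:400,240:500],None,fx=2,fy=2)[:,:,::-1])
E
```

```text
[488.41 108.67 229.51] [-179.95    0.21  180.  ] 31.528487623278334 [ 0.42 -0.9  -1.23] 7.5 [ 1.86  0.3  -0.27 -1.01  0.24  3.18]
[488.42 108.28 229.48] [ 0.08 -0.06 -1.42]
```

View pics/w5.png

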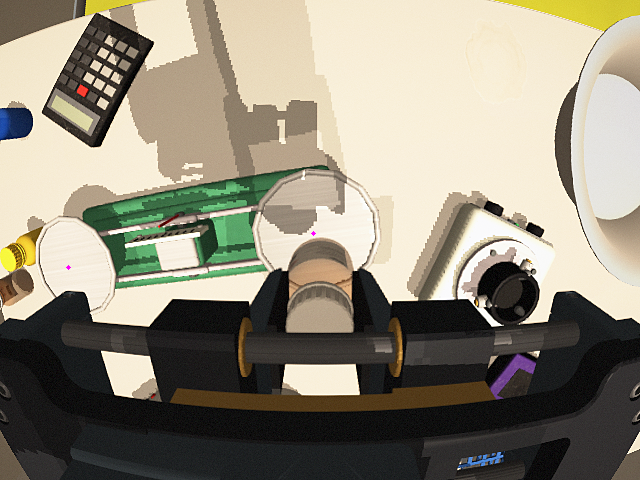

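View pics/s5.png

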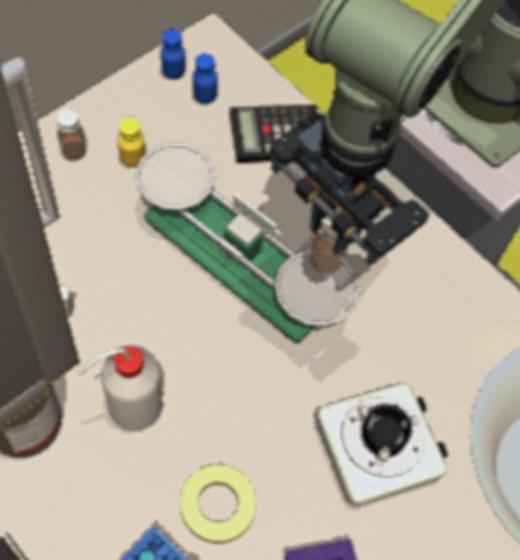

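{"method": "apply_moves", "body": {
  "plan": [
    {"jaw":1,"delta_pos":[2.4,-4.3,25],"spin":0},
    {"jaw":1,"delta_pos":[2.4,-4.3,50],"spin":0},
    {"jaw":1,"delta_pos":[2.4,-4.3,70],"spin":0},
    {"jaw":1,"delta_pos":[2.4,-4.3,79],"spin":0},
    {"jaw":1,"delta_pos":[2.4,-4.3,83],"spin":0},
    {"jaw":1,"delta_pos":[2.4,-4.3,86],"spin":0},
    {"jaw":1,"delta_pos":[2.4,-4.3,89],"spin":0},
    {"jaw":1,"delta_pos":[2.4,-4.3,92],"spin":0}
  ]
}}

```text
time_s: 8.6
ee_pos: [486.6, 103.2, 137.6]
ee_rot: [-179.9, 0.2, 179.9]
force: [0.3, 0.1, -1.7]
gripper_width: 30.7
```

```bash
python3 - <<'E'
from h import *
np.set_printoptions(precision=2,suppress=True)
p,R,s=tool();print(p,s['gripper_width'],s['force'],s['time_s'])
im=cams.grab_frame('side');cv2.imwrite('pics/s6.png',cv2.resize(im[180:310,290:440],None,fx=4,fy=4)[:,:,::-1])
print(env.state()['force'],env.state()['ee_pos'])
E
```

```text
[486.57 103.19 137.65] 30.65602066461964 [ 0.27  0.15 -1.69] 8.6
[ 0.44 -0.23 -1.49] [486.23 103.17 137.15]
```

View pics/s6.png

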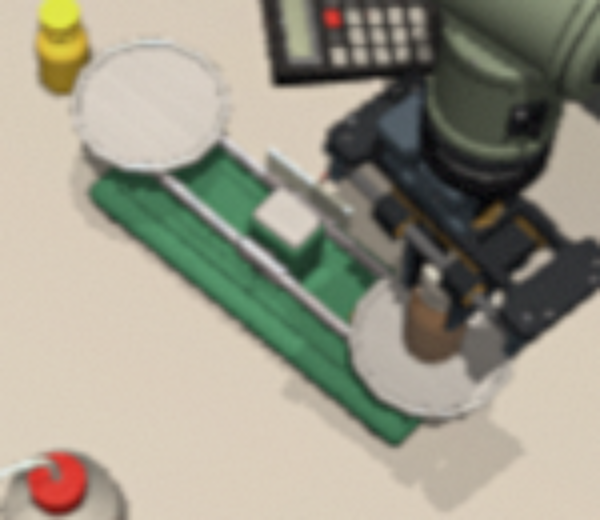

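{"method": "apply_moves", "body": {
  "plan": [
    {"jaw":1,"delta_pos":[0,0,0.4],"spin":0},
    {"jaw":1,"delta_pos":[0,0,0.8],"spin":0},
    {"jaw":1,"delta_pos":[0,0,1.2],"spin":0},
    {"jaw":1,"delta_pos":[0,0,1.6],"spin":0},
    {"jaw":1,"delta_pos":[0,0,1.9],"spin":0},
    {"jaw":1,"delta_pos":[0,0,2.2],"spin":0},
    {"jaw":1,"delta_pos":[0,0,2.5],"spin":0},
    {"jaw":1,"delta_pos":[0,0,2.8],"spin":0}
  ]
}}

```text
time_s: 9.65
ee_pos: [486.5, 103.1, 134.9]
ee_rot: [-179.9, 0.2, 179.9]
force: [0.0, -0.1, 4.1]
gripper_width: 30.9
```

{"method": "apply_moves", "body": {
  "plan": [
    {"jaw":1,"delta_pos":[0,0,-0.4],"spin":0},
    {"jaw":0.6,"delta_pos":[0,0,-0.4],"spin":0},
    {"jaw":0.45,"delta_pos":[0,0,-0.4],"spin":0},
    {"jaw":0.3,"delta_pos":[0,0,-0.4],"spin":0},
    {"jaw":0.3,"delta_pos":[0,0,-5],"spin":0},
    {"jaw":0.3,"delta_pos":[0,0,-25],"spin":0},
    {"jaw":0.3,"delta_pos":[0,0,-65],"spin":0},
    {"jaw":0.3,"delta_pos":[0,0,-105],"spin":0}
  ]
}}

```text
time_s: 10.65
ee_pos: [485.9, 103.2, 241.2]
ee_rot: [-179.9, 0.2, 179.9]
force: [-0.0, 0.3, -0.7]
gripper_width: 64.1
```

```bash
python3 - <<'E'
from h import *
np.set_printoptions(precision=2,suppress=True)
p,R,s=tool();print(p,s['gripper_width'],s['force'],s['time_s'], plan((581,-335,250),180))
im=cams.grab_frame('side');cv2.imwrite('pics/s7.png',cv2.resize(im[180:310,290:440],None,fx=4,fy=4)[:,:,::-1])
E
```

```text
[485.94 103.24 241.19] 64.06309212964672 [-0.02  0.34 -0.74] 10.65 (array([ -95.7, -438.1,   -7.9]), np.float64(-0.0014002270577464814))
```

View pics/s7.png

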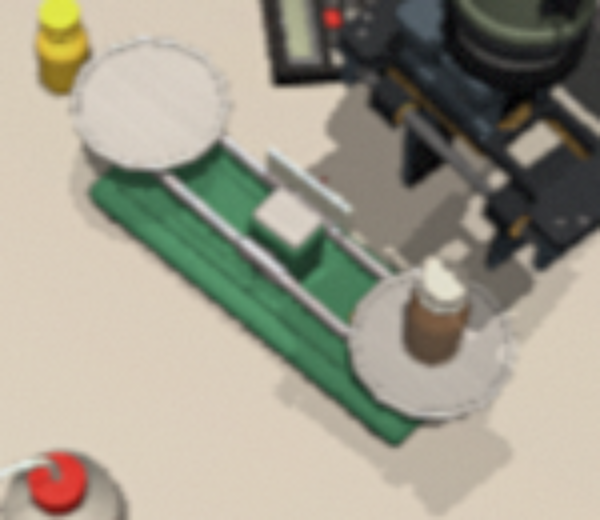

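{"method": "apply_moves", "body": {
  "plan": [
    {"jaw":0.3,"delta_pos":[-12,-55,-4],"spin":0},
    {"jaw":0.3,"delta_pos":[-24,-110,-4],"spin":0},
    {"jaw":0.3,"delta_pos":[-36,-165,-4],"spin":0},
    {"jaw":0.3,"delta_pos":[-48,-220,-4],"spin":0},
    {"jaw":0.3,"delta_pos":[-60,-275,-4],"spin":0},
    {"jaw":0.3,"delta_pos":[-72,-330,-4],"spin":0},
    {"jaw":0.3,"delta_pos":[-84,-385,0],"spin":0},
    {"jaw":0.3,"delta_pos":[-95.7,-438,10],"spin":0}
  ]
}}

```text
time_s: 11.7
ee_pos: [584.6, -336.4, 238.5]
ee_rot: [180.0, 0.9, 179.9]
force: [1.1, -0.2, 0.3]
gripper_width: 64.0
```

{"method": "apply_moves", "body": {
  "plan": [
    {"jaw":0.3,"delta_pos":[0,0,20],"spin":0},
    {"jaw":0.3,"delta_pos":[0,0,50],"spin":0},
    {"jaw":0.3,"delta_pos":[0,0,75],"spin":0},
    {"jaw":0.3,"delta_pos":[0,0,80],"spin":0},
    {"jaw":0.3,"delta_pos":[0,0,80],"spin":0},
    {"jaw":0.3,"delta_pos":[0,0,80],"spin":0},
    {"jaw":0.3,"delta_pos":[0,0,80],"spin":0},
    {"jaw":0.3,"delta_pos":[0,0,80],"spin":0}
  ]
}}

```text
time_s: 12.7
ee_pos: [586.1, -336.5, 159.2]
ee_rot: [-180.0, 1.0, 179.9]
force: [-1.0, -0.7, -0.5]
gripper_width: 64.2
```

```bash
python3 - <<'E'
from h import *
np.set_printoptions(precision=2,suppress=True)
p,R,s=tool();c=cams.calibration('wrist');im=cams.grab_frame('wrist').copy()
print(p,s['ee_rot'],s['qvel'].round(1),s['time_s'],plan((581,-335,58),180))
for q in wP([(581,-335,85)],c): cv2.circle(im,tuple(int(round(t)) for t in q),2,(255,0,255),-1)
a=cv2.resize(im[130:400,170:480],None,fx=2.2,fy=2.2,interpolation=cv2.INTER_CUBIC)
cv2.imwrite('pics/w8.png',a[:,:,::-1])
np.savez('c8.npz',**c)
E
```

```text
[ 586.14 -336.5   159.18] [-179.97    0.99  179.91] [ 0.1  0.2  0.3 -0.1 -0.  -0.1] 12.7 (array([  6.8,   1.5, 100.9]), np.float64(-0.0016760393897571348))
```

View pics/w8.png

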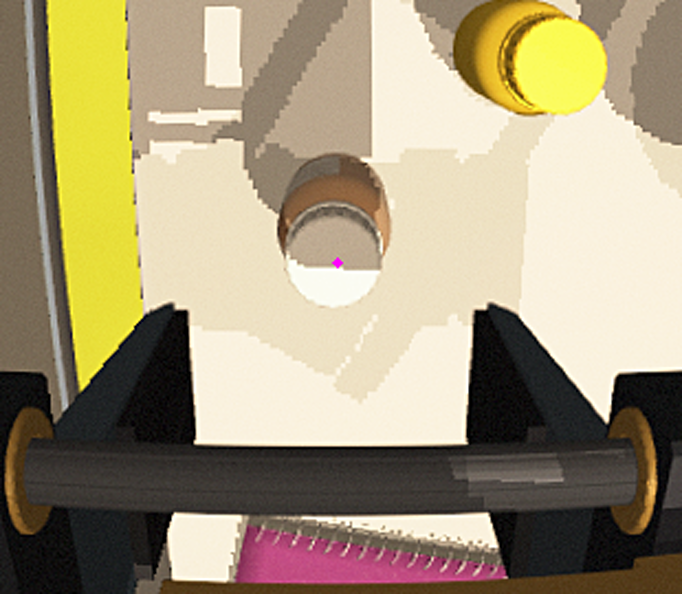

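```bash
python3 - <<'E'
from h import *
c=dict(np.load('c8.npz'));q=watz((321.8,247.3),85,c);print(q); print(plan((q[0],q[1],58)))
E
```

```text
[ 579.92193687 -335.97672681   85.        ]
(array([  7.8,   0.6, 100.9]), None)
```

{"method": "apply_moves", "body": {
  "plan": [
    {"jaw":0.3,"delta_pos":[7.5,0.5,30],"spin":0},
    {"jaw":0.3,"delta_pos":[7.5,0.5,62],"spin":0},
    {"jaw":0.3,"delta_pos":[7.5,0.5,90],"spin":0},
    {"jaw":0.3,"delta_pos":[7.5,0.5,100.5],"spin":0},
    {"jaw":0.5,"delta_pos":[7.5,0.5,100.5],"spin":0},
    {"jaw":1,"delta_pos":[7.5,0.5,100.5],"spin":0},
    {"jaw":1,"delta_pos":[7.5,0.5,100.5],"spin":0},
    {"jaw":1,"delta_pos":[7.5,0.5,100.5],"spin":0}
  ],
  "squeeze": 15
}}

```text
time_s: 13.75
ee_pos: [580.8, -336.2, 59.4]
ee_rot: [-179.9, 1.1, 179.9]
force: [-0.0, -0.6, 2.1]
gripper_width: 30.7
```

{"method": "apply_moves", "body": {
  "plan": [
    {"jaw":1,"delta_pos":[0,0,-8],"spin":0},
    {"jaw":1,"delta_pos":[0,0,-40],"spin":0},
    {"jaw":1,"delta_pos":[0,0,-85],"spin":0},
    {"jaw":1,"delta_pos":[5,20,-120],"spin":0},
    {"jaw":1,"delta_pos":[20,65,-140],"spin":0},
    {"jaw":1,"delta_pos":[35,115,-140],"spin":0},
    {"jaw":1,"delta_pos":[52,160,-140],"spin":0},
    {"jaw":1,"delta_pos":[58,181,-140],"spin":0}
  ]
}}

```text
time_s: 14.75
ee_pos: [519.4, -153.0, 198.7]
ee_rot: [-179.9, 1.1, 180.0]
force: [0.4, -0.0, -1.2]
gripper_width: 30.8
```

```bash
python3 - <<'E'
from h import *
np.set_printoptions(precision=2,suppress=True)
im=cams.grab_frame('side');cv2.imwrite('pics/s9.png',cv2.resize(im[150:310,290:440],None,fx=4,fy=3.7)[:,:,::-1])
p,R,s=tool();c=cams.calibration('wrist');im=cams.grab_frame('wrist').copy()
print(p,s['ee_rot'],s['force'],s['gripper_width'],s['qvel'].round(1),s['time_s'],plan((522,-154,175),180))
for q in wP([(522,-154,104)],c): cv2.circle(im,tuple(int(round(t)) for t in q),2,(255,0,255),-1)
cv2.imwrite('pics/w9.png',im[:,:,::-1])
E
```

```text
[ 519.05 -151.41  198.71] [ 179.95    1.04 -180.  ] [-1.36  2.38 -1.66] 30.563139323188782 [-2.2  1.9 -2.7 -1.4 -0.3 -2.8] 14.8 (array([-1.4, -0.6, 23.7]), np.float64(0.0004801073081683161))
```

View pics/s9.png

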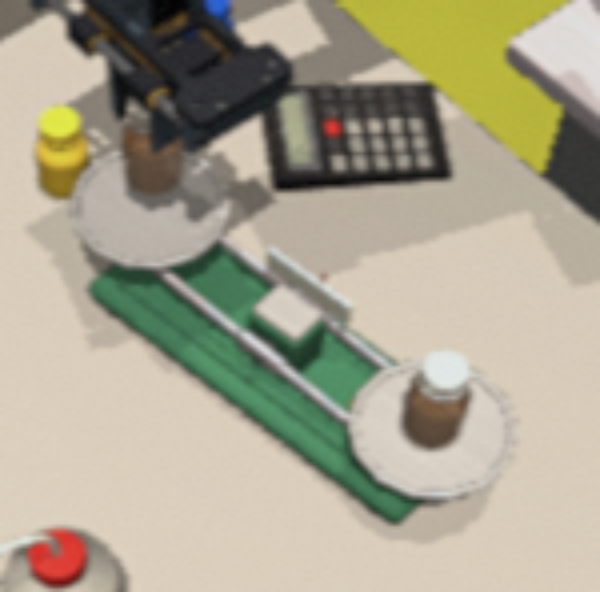

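View pics/w9.png

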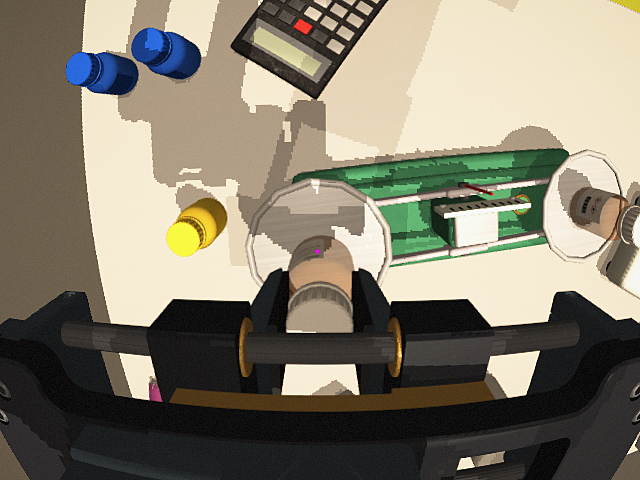

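{"method": "apply_moves", "body": {
  "plan": [
    {"jaw":1,"delta_pos":[-2,-1,12],"spin":0},
    {"jaw":1,"delta_pos":[-2,-1,24],"spin":0},
    {"jaw":1,"delta_pos":[-2,-1,33],"spin":0},
    {"jaw":1,"delta_pos":[-2,-1,36],"spin":0},
    {"jaw":1,"delta_pos":[-2,-1,37.5],"spin":0},
    {"jaw":1,"delta_pos":[-2,-1,38.5],"spin":0},
    {"jaw":1,"delta_pos":[-2,-1,39.5],"spin":0},
    {"jaw":1,"delta_pos":[-2,-1,40.5],"spin":0}
  ]
}}

```text
time_s: 15.85
ee_pos: [523.1, -154.5, 158.6]
ee_rot: [-179.9, 1.1, -180.0]
force: [-0.1, 0.2, -0.2]
gripper_width: 30.6
```

```bash
python3 - <<'E'
from h import *
np.set_printoptions(precision=2,suppress=True)
im=cams.grab_frame('side');cv2.imwrite('pics/s10.png',cv2.resize(im[150:310,290:440],None,fx=4,fy=3.7)[:,:,::-1])
p,R,s=tool();print(p,s['force'])
im=cams.grab_frame('scene');cv2.imwrite('pics/sc10.png',cv2.resize(im[150:310,220:400],None,fx=4,fy=3.7)[:,:,::-1])
p,R,s=tool();print(p,s['force'])
E
```

```text
[ 522.98 -154.48  158.42] [0.64 0.16 0.01]
[ 523.04 -154.49  158.49] [-0.08  1.2   0.32]
```

View pics/sc10.png

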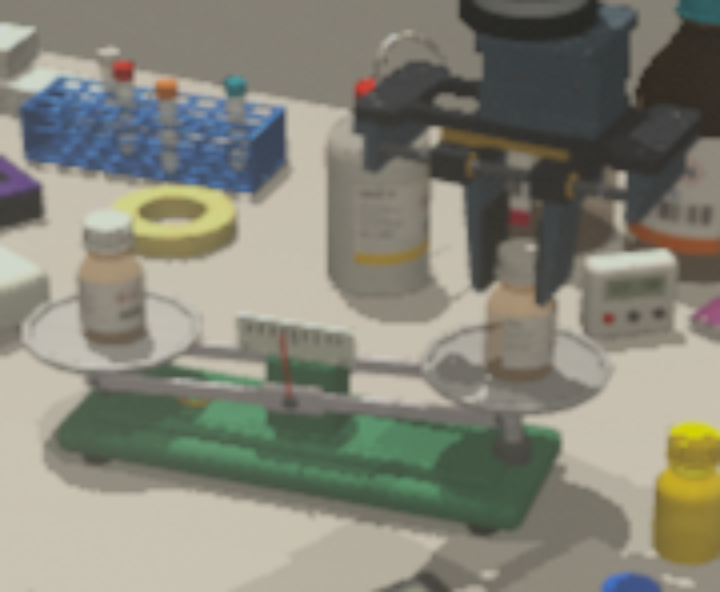

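{"method": "apply_moves", "body": {
  "plan": [
    {"jaw":0.62,"delta_pos":[0,0,0],"spin":0},
    {"jaw":0.55,"delta_pos":[0,0,0],"spin":0},
    {"jaw":0.4,"delta_pos":[0,0,0],"spin":0},
    {"jaw":0.3,"delta_pos":[0,0,0],"spin":0},
    {"jaw":0.3,"delta_pos":[0,0,-10],"spin":0},
    {"jaw":0.3,"delta_pos":[0,0,-40],"spin":0},
    {"jaw":0.3,"delta_pos":[0,0,-60],"spin":0},
    {"jaw":0.3,"delta_pos":[0,0,-60],"spin":0}
  ]
}}

```text
time_s: 16.95
ee_pos: [523.0, -154.8, 220.6]
ee_rot: [-179.8, 1.4, -180.0]
force: [0.6, -1.1, -0.5]
gripper_width: 63.7
```

{"method": "apply_moves", "body": {
  "plan": [
    {"jaw":0.3,"delta_pos":[0,0,0],"spin":0},
    {"jaw":0.3,"delta_pos":[0,0,0],"spin":0},
    {"jaw":0.3,"delta_pos":[0,0,0],"spin":0},
    {"jaw":0.3,"delta_pos":[0,0,0],"spin":0},
    {"jaw":0.3,"delta_pos":[0,0,0],"spin":0},
    {"jaw":0.3,"delta_pos":[0,0,0],"spin":0},
    {"jaw":0.3,"delta_pos":[0,0,0],"spin":0},
    {"jaw":0.3,"delta_pos":[0,0,0],"spin":0}
  ]
}}

```text
time_s: 17.95
ee_pos: [522.9, -154.8, 220.6]
ee_rot: [-179.8, 1.4, -180.0]
force: [-0.4, 0.3, -0.5]
gripper_width: 64.0
```

```bash
python3 - <<'E'
from h import *
np.set_printoptions(precision=2,suppress=True)
im=cams.grab_frame('side');cv2.imwrite('pics/s11.png',cv2.resize(im[150:310,290:440],None,fx=4,fy=3.7)[:,:,::-1])
p,R,s=tool();print(p,s['force'],s['time_s'])
im=cams.grab_frame('scene');cv2.imwrite('pics/sc11.png',cv2.resize(im[150:310,220:400],None,fx=4,fy=3.7)[:,:,::-1])
im=cams.grab_frame('wrist');cv2.imwrite('pics/w11.png',im[:,:,::-1])
E
```

```text
[ 522.96 -154.77  220.64] [-0.8  -0.63 -0.11] 18.0
```

View pics/sc11.png

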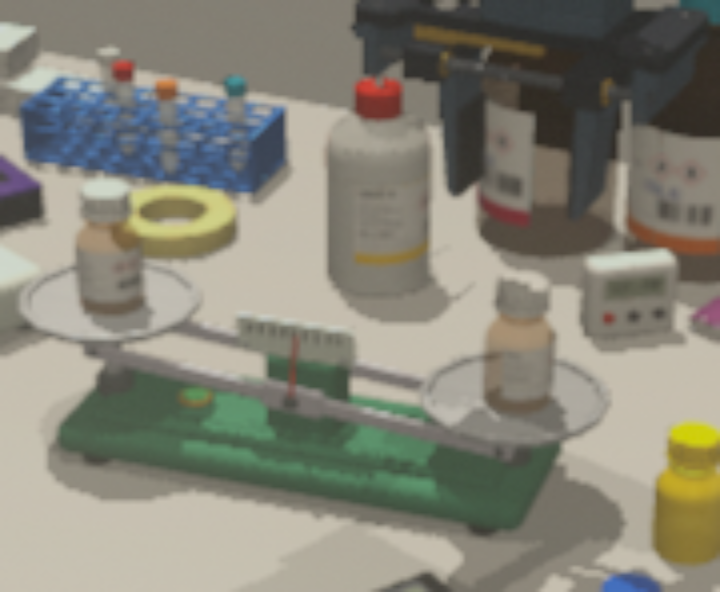

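View pics/s11.png

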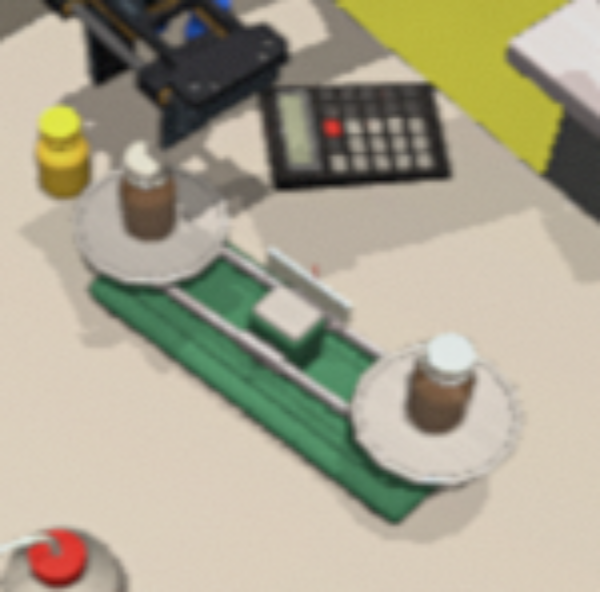

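View pics/w11.png

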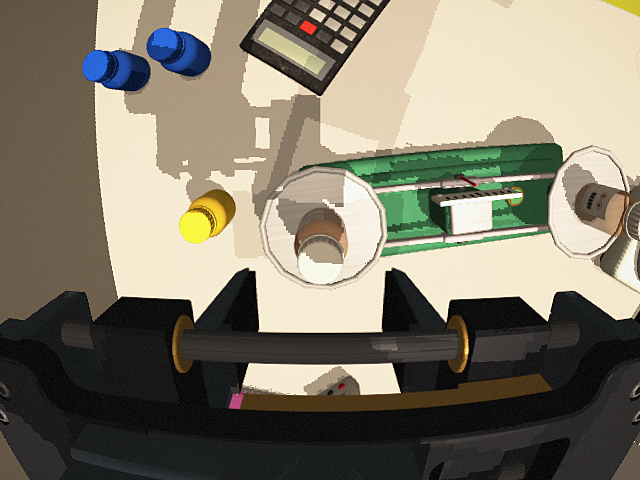

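Scene and side agree: the right pan is down and the left pan up, with the needle off centre. The right-hand bottle (the one taken from the back) is the heavier. I take it where it stands.

```bash
python3 - <<'E'
from h import *
print(plan((522.5,-154.5,136),180))
E
```

```text
(array([ 2.5,  0.5, 84.6]), np.float64(0.0005941082667182098))
```

{"method": "apply_moves", "body": {
  "plan": [
    {"jaw":0.3,"delta_pos":[2.5,0.5,30],"spin":0},
    {"jaw":0.3,"delta_pos":[2.5,0.5,60],"spin":0},
    {"jaw":0.3,"delta_pos":[2.5,0.5,80],"spin":0},
    {"jaw":0.3,"delta_pos":[2.5,0.5,84.6],"spin":0},
    {"jaw":0.5,"delta_pos":[2.5,0.5,84.6],"spin":0},
    {"jaw":0.65,"delta_pos":[2.5,0.5,84.6],"spin":0},
    {"jaw":1,"delta_pos":[2.5,0.5,84.6],"spin":0},
    {"jaw":1,"delta_pos":[2.5,0.5,84.6],"spin":0}
  ],
  "squeeze": 25
}}

```text
time_s: 19.1
ee_pos: [522.8, -154.5, 136.6]
ee_rot: [-179.8, 1.4, -180.0]
force: [0.8, 0.5, 1.6]
gripper_width: 29.8
```

```bash
python3 - <<'E'
from h import *
np.set_printoptions(precision=2,suppress=True)
p,R,s=tool();print(p,s['ee_rot'],s['force'],s['gripper_width'],s['time_s'])
print(plan((480,60,260),180),plan((563,302,260),180))
im=cams.grab_frame('wrist');cv2.imwrite('pics/w12.png',im[100:,100:540,::-1])
E
```

```text
[ 522.8  -154.5   136.61] [-179.83    1.44 -179.97] [0.76 0.48 1.58] 29.836309864229264 19.1
(array([  39.6,  214.2, -125. ]), np.float64(0.0005046294626918626)) (array([ -43.5,  456.1, -123.6]), np.float64(0.0005046294626918626))
```

View pics/w12.png

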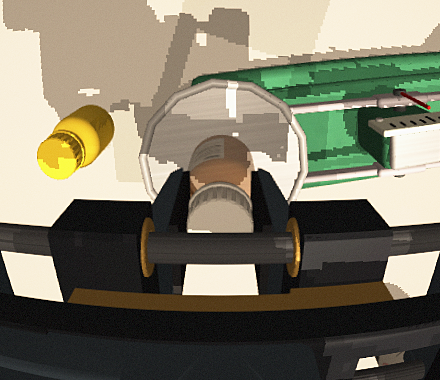

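{"method": "apply_moves", "body": {
  "plan": [
    {"jaw":1,"delta_pos":[0,0,-4],"spin":0},
    {"jaw":1,"delta_pos":[0,0,-8],"spin":0},
    {"jaw":1,"delta_pos":[0,0,-12],"spin":0},
    {"jaw":1,"delta_pos":[0,0,-16],"spin":0},
    {"jaw":1,"delta_pos":[0,0,-20],"spin":0},
    {"jaw":1,"delta_pos":[0,0,-24],"spin":0},
    {"jaw":1,"delta_pos":[0,0,-30],"spin":0},
    {"jaw":1,"delta_pos":[0,0,-50],"spin":0}
  ]
}}

```text
time_s: 20.15
ee_pos: [520.5, -154.2, 185.9]
ee_rot: [-179.9, 1.2, -180.0]
force: [0.4, -0.1, -0.1]
gripper_width: 29.8
```

{"method": "apply_moves", "body": {
  "plan": [
    {"jaw":1,"delta_pos":[0,0,-40],"spin":0},
    {"jaw":1,"delta_pos":[5,30,-75],"spin":0},
    {"jaw":1,"delta_pos":[15,75,-85],"spin":0},
    {"jaw":1,"delta_pos":[15,120,-85],"spin":0},
    {"jaw":1,"delta_pos":[15,165,-85],"spin":0},
    {"jaw":1,"delta_pos":[10,210,-85],"spin":0},
    {"jaw":1,"delta_pos":[0,255,-85],"spin":0},
    {"jaw":1,"delta_pos":[-10,300,-85],"spin":0}
  ]
}}

```text
time_s: 21.15
ee_pos: [528.4, 147.3, 270.6]
ee_rot: [-179.8, 1.2, -180.0]
force: [0.0, -0.7, -0.8]
gripper_width: 29.7
```

```bash
python3 - <<'E'
from h import *
np.set_printoptions(precision=2,suppress=True)
p,R,s=tool();c=cams.calibration('wrist')
im=cams.grab_frame('wrist').copy()
p,R,s=tool();print(p,s['ee_rot'],s['force'],s['gripper_width'],s['time_s'],s['qvel'].round(1))
c=cams.calibration('wrist')
im=cams.grab_frame('wrist').copy();np.savez('c13.npz',**c)
t=np.linspace(0,6.28,60);
for q in wP(np.c_[563+23.5*np.cos(t),302+23.5*np.sin(t),98+0*t],c): cv2.circle(im,tuple(int(round(v)) for v in q),1,(255,0,255),-1)
cv2.imwrite('pics/w13.png',im[:,:,::-1])
print(plan((563,302,250),180))
E
```

```text
[529.6  152.84 270.22] [ 179.8     1.3  -179.81] [ 2.18  4.62 -1.22] 29.841842411034467 21.2 [-3.3 -1.2  2.6 -2.5  0.6 -6.7]
(array([-34.4, 152.1,  20.7]), np.float64(0.0048761234108643465))
```

View pics/w13.png

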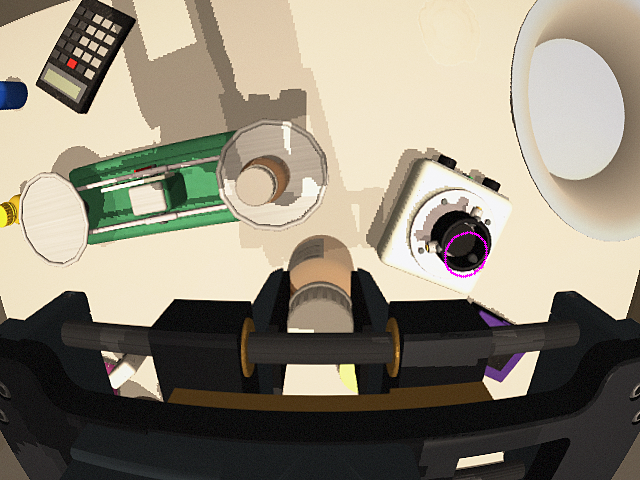

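{"method": "apply_moves", "body": {
  "plan": [
    {"jaw":1,"delta_pos":[-10,20,10],"spin":0.005},
    {"jaw":1,"delta_pos":[-20,45,25],"spin":0.005},
    {"jaw":1,"delta_pos":[-30,65,40],"spin":0.005},
    {"jaw":1,"delta_pos":[-40,80,52],"spin":0.005},
    {"jaw":1,"delta_pos":[-42,85,55],"spin":0.005},
    {"jaw":1,"delta_pos":[-42,85,55],"spin":0.005},
    {"jaw":1,"delta_pos":[-42,85,55],"spin":0.005},
    {"jaw":1,"delta_pos":[-42,85,55],"spin":0.005}
  ]
}}

```text
time_s: 22.25
ee_pos: [571.7, 234.5, 216.7]
ee_rot: [-180.0, 1.3, 180.0]
force: [0.0, 0.1, -1.3]
gripper_width: 29.8
```

```bash
python3 - <<'E'
from h import *
np.set_printoptions(precision=2,suppress=True)
p,R,s=tool();print(p,s['ee_rot'],s['force'],s['gripper_width'],s['time_s'],s['qvel'].round(1))
c=cams.calibration('wrist')
im=cams.grab_frame('wrist').copy();np.savez('c14.npz',**c)
cv2.imwrite('pics/w14raw.png',im[:,:,::-1])
print(wP([(563,302,98)],c))
a=cv2.resize(im[140:340,340:560],None,fx=3.6,fy=3,interpolation=cv2.INTER_CUBIC);
cv2.imwrite('pics/w14c.png',cv2.resize(im[150:350,350:550],None,fx=3,fy=3,interpolation=cv2.INTER_CUBIC)[:,:,::-1])
for z in (100,150): print(atz('side',(478,340),z),atz('scene',(162,205),z))
E
```

```text
[571.68 234.47 216.72] [-180.      1.3   179.96] [ 0.    0.09 -1.33] 29.784663066770836 22.25 [-0.   0.1 -0.   0.  -0.1 -0. ]
[[404.15 226.96]]
[488.31 383.27 100.  ] [508.21 383.13 100.  ]
[510.35 385.94 150.  ] [431.37 311.57 150.  ]
```

View pics/w14raw.png

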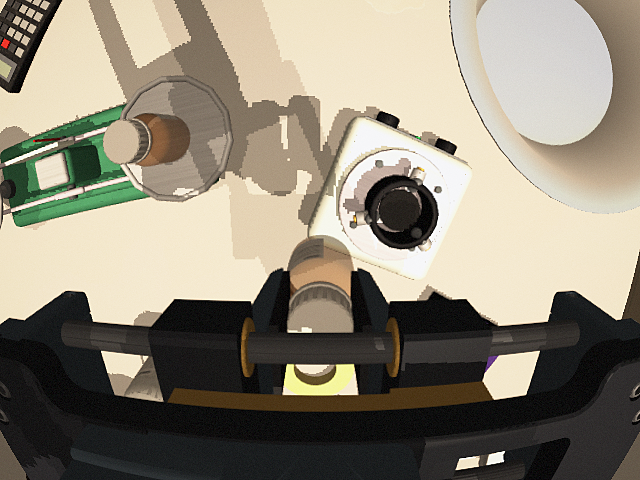

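View pics/w14c.png

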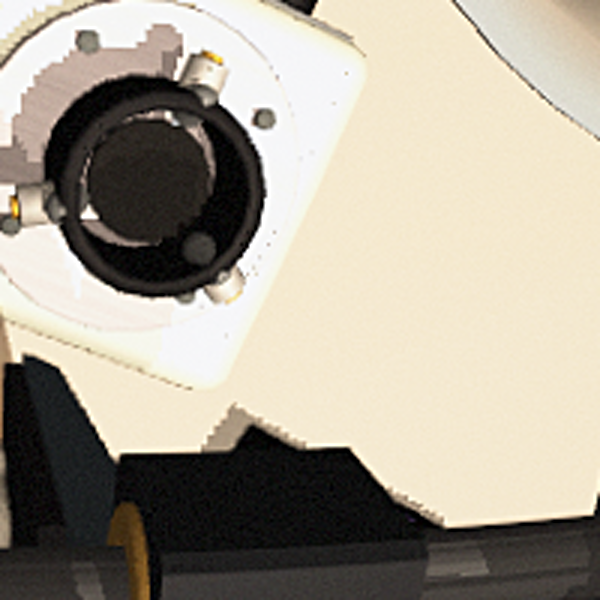

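```bash
python3 - <<'E'
from h import *
np.set_printoptions(precision=2,suppress=True)
c=dict(np.load('c14.npz'));print(watz((404.5,214.8),98,c))
im=cv2.imread('pics/w14raw.png')
x0,y0,k=350,150,4
a=cv2.resize(im[y0:y0+130,x0:x0+130],None,fx=k,fy=k,interpolation=cv2.INTER_CUBIC)
a=cv2.convertScaleAbs(a,alpha=2,beta=10)
b=a.copy()
t=np.linspace(0,6.28,80)
C=watz((404.5,214.8),98,c)
for r,z,col in ((29.5,98,(255,0,255)),(23.5,98,(0,255,0))):
  q=(wP(np.c_[C[0]+r*np.cos(t),C[1]+r*np.sin(t),z+0*t],c)-[x0,y0]+.5)*k-.5
  cv2.polylines(b,[q.round().astype(int)],True,col,1)
cv2.imwrite('pics/w14o.png',b)
cv2.imwrite('pics/w14p.png',a)
E
```

```text
[552.89 301.7   98.  ]
```

View pics/w14o.png

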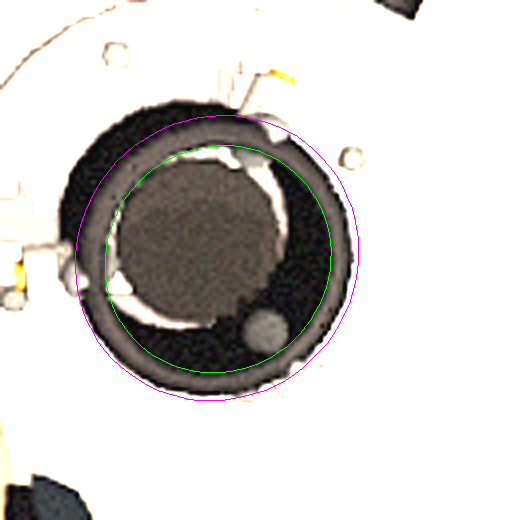

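View pics/w14p.png

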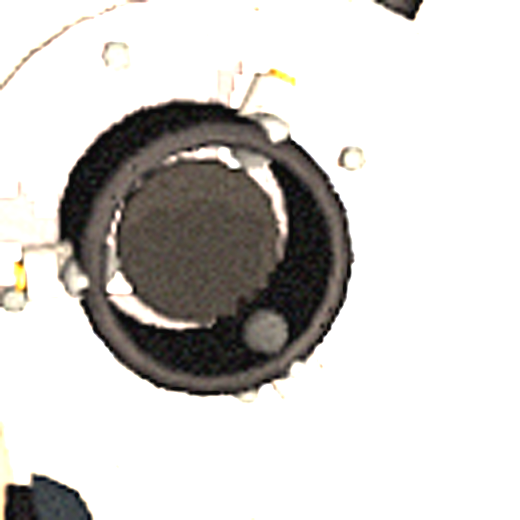

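```bash
python3 - <<'E'
from h import *
np.set_printoptions(precision=2,suppress=True)
c=dict(np.load('c14.npz'))
im=cv2.imread('pics/w14raw.png')
x0,y0,k=260,220,4
b=cv2.resize(im[y0:y0+150,x0:x0+130],None,fx=k,fy=k,interpolation=cv2.INTER_CUBIC)
t=np.linspace(0,6.28,80)
zb=216.72-60.6
for r,z,col in ((15,85,(255,0,255)),(20.5,50,(0,255,0)),(20.5,0,(255,255,0))):
  q=(wP(np.c_[571.0+r*np.cos(t),234.6+r*np.sin(t),zb+z+0*t],c)-[x0,y0]+.5)*k-.5
  cv2.polylines(b,[q.round().astype(int)],True,col,1)
cv2.imwrite('pics/w14b.png',b)
E
```

```text
(no output)
```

View pics/w14b.png

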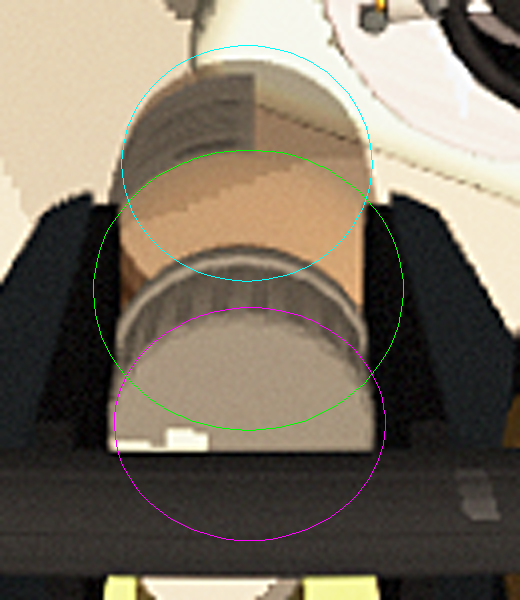

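```bash
python3 - <<'E'
from h import *
print(plan((552.5,302.2,170),180))
E
```

```text
(array([20.2, 67.7, 46.1]), np.float64(-0.0006718934767645894))
```

{"method": "apply_moves", "body": {
  "plan": [
    {"jaw":1,"delta_pos":[7,20,0],"spin":0},
    {"jaw":1,"delta_pos":[14,45,5],"spin":0},
    {"jaw":1,"delta_pos":[19,62,20],"spin":0},
    {"jaw":1,"delta_pos":[20.2,67.7,36],"spin":0},
    {"jaw":1,"delta_pos":[20.2,67.7,44],"spin":0},
    {"jaw":1,"delta_pos":[20.2,67.7,46],"spin":0},
    {"jaw":1,"delta_pos":[20.2,67.7,46],"spin":0},
    {"jaw":1,"delta_pos":[20.2,67.7,46],"spin":0}
  ]
}}

```text
time_s: 23.3
ee_pos: [553.1, 301.9, 170.8]
ee_rot: [180.0, 1.4, 179.9]
force: [-1.4, -0.0, -0.7]
gripper_width: 29.5
```

```bash
python3 - <<'E'
from h import *
np.set_printoptions(precision=2,suppress=True)
p,R,s=tool();print(p,s['ee_rot'],s['force'],s['gripper_width'],s['time_s'])
c=cams.calibration('wrist')
im=cams.grab_frame('wrist').copy();np.savez('c15.npz',**c)
cv2.imwrite('pics/w15raw.png',im[:,:,::-1])
x0,y0,k=255,180,4
b=cv2.convertScaleAbs(cv2.resize(im[y0:y0+150,x0:x0+130],None,fx=k,fy=k,interpolation=cv2.INTER_CUBIC),alpha=1.5,beta=15)
cv2.imwrite('pics/w15.png',b[:,:,::-1])
t=np.linspace(0,6.28,80);zb=p[2]-60.6
for C,r,z,col in (((553.2,301.7),29.5,98,(255,0,255)),((p[0]+1.3,p[1]-.6),20.5,zb,(0,255,255))):
  q=(wP(np.c_[C[0]+r*np.cos(t),C[1]+r*np.sin(t),z+0*t],c)-[x0,y0]+.5)*k-.5
  cv2.polylines(b,[q.round().astype(int)],True,col,1)
cv2.imwrite('pics/w15o.png',b[:,:,::-1])
im=cams.grab_frame('side');u=P('side',[(555,302,98)])[0].astype(int);cv2.imwrite('pics/s15.png',cv2.resize(im[u[1]-60:u[1]+50,u[0]-60:u[0]+60],None,fx=5,fy=5,interpolation=cv2.INTER_CUBIC)[:,:,::-1])
im=cams.grab_frame('scene');u=P('scene',[(555,302,98)])[0].astype(int);cv2.imwrite('pics/sc15.png',cv2.resize(im[u[1]-60:u[1]+50,u[0]-60:u[0]+60],None,fx=5,fy=5,interpolation=cv2.INTER_CUBIC)[:,:,::-1])
E
```

```text
[553.06 301.91 170.79] [179.98   1.35 179.92] [-1.44 -0.01 -0.74] 29.527210954414585 23.3
```

View pics/w15.png

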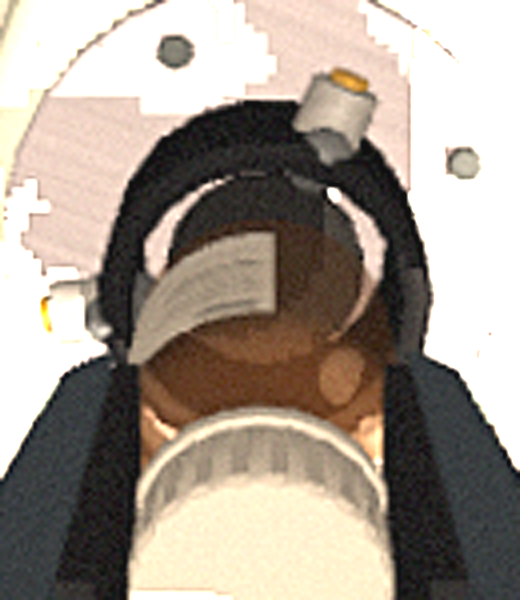

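View pics/w15o.png

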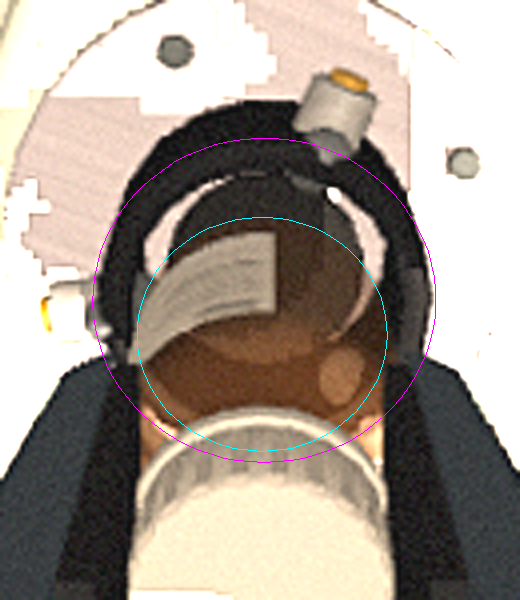

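View pics/s15.png

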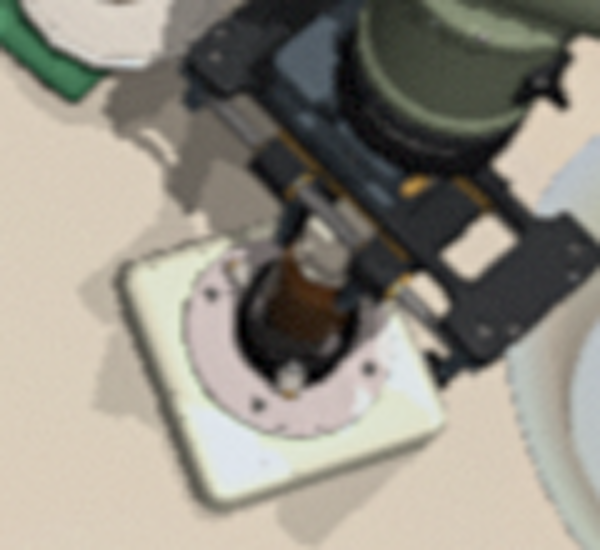

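View pics/sc15.png

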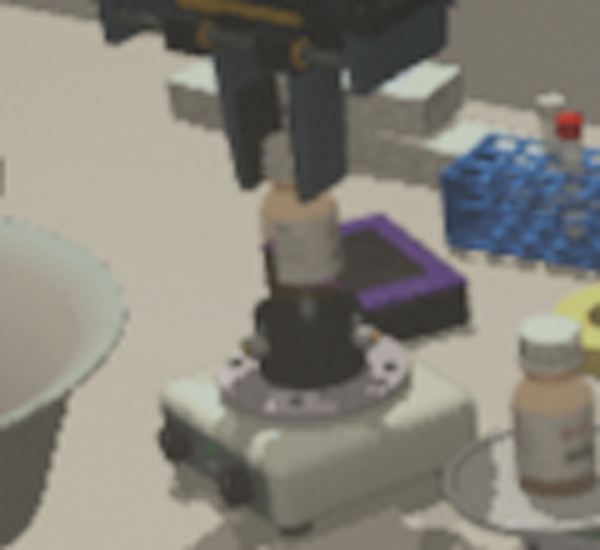

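{"method": "apply_moves", "body": {
  "plan": [
    {"jaw":1,"delta_pos":[1.5,0.2,0],"spin":0},
    {"jaw":1,"delta_pos":[1.7,0.2,4],"spin":0},
    {"jaw":1,"delta_pos":[1.7,0.2,8],"spin":0},
    {"jaw":1,"delta_pos":[1.7,0.2,11],"spin":0},
    {"jaw":1,"delta_pos":[1.7,0.2,13],"spin":0},
    {"jaw":1,"delta_pos":[1.7,0.2,15],"spin":0},
    {"jaw":1,"delta_pos":[1.7,0.2,17],"spin":0},
    {"jaw":1,"delta_pos":[1.7,0.2,19],"spin":0}
  ]
}}

```text
time_s: 24.45
ee_pos: [551.6, 302.3, 151.5]
ee_rot: [180.0, 1.3, 179.9]
force: [0.1, -0.6, -1.5]
gripper_width: 29.6
```

```bash
python3 - <<'E'
from h import *
np.set_printoptions(precision=2,suppress=True)
p,R,s=tool();print(p,s['ee_rot'],s['force'],s['torque'],s['gripper_width'],s['time_s'])
c=cams.calibration('wrist')
im=cams.grab_frame('wrist').copy()
x0,y0,k=255,180,4
b=cv2.convertScaleAbs(cv2.resize(im[y0:y0+150,x0:x0+130],None,fx=k,fy=k,interpolation=cv2.INTER_CUBIC),alpha=1.5,beta=15)
cv2.imwrite('pics/w16.png',b[:,:,::-1])
im=cams.grab_frame('scene');u=P('scene',[(555,302,98)])[0].astype(int);cv2.imwrite('pics/sc16.png',cv2.resize(im[u[1]-60:u[1]+50,u[0]-60:u[0]+60],None,fx=5,fy=5,interpolation=cv2.INTER_CUBIC)[:,:,::-1])
E
```

```text
[551.62 302.3  151.52] [179.98   1.34 179.94] [ 0.06 -0.59 -1.46] [ 0.05 -0.04 -0.  ] 29.581597655985224 24.45
```

View pics/w16.png

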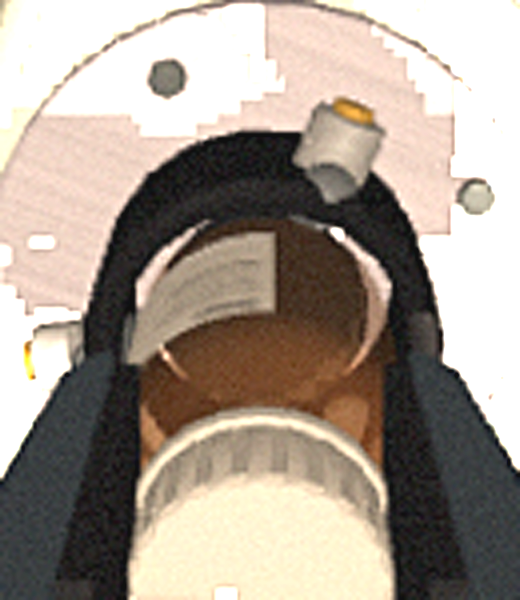

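View pics/sc16.png

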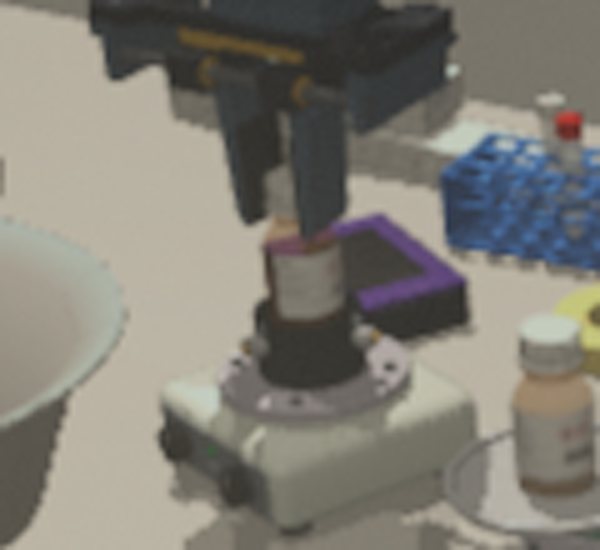

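{"method": "apply_moves", "body": {
  "plan": [
    {"jaw":1,"delta_pos":[0,0,1],"spin":0},
    {"jaw":1,"delta_pos":[0,0,2],"spin":0},
    {"jaw":1,"delta_pos":[0,0,3],"spin":0},
    {"jaw":1,"delta_pos":[0,0,4],"spin":0},
    {"jaw":1,"delta_pos":[0,0,5],"spin":0},
    {"jaw":1,"delta_pos":[0,0,6],"spin":0},
    {"jaw":1,"delta_pos":[0,0,7],"spin":0},
    {"jaw":1,"delta_pos":[0,0,7.5],"spin":0}
  ],
  "squeeze": 35
}}

```text
time_s: 25.55
ee_pos: [552.2, 302.7, 145.2]
ee_rot: [179.9, 1.4, 179.9]
force: [-0.3, -0.0, 6.1]
gripper_width: 29.6
```

{"method": "apply_moves", "body": {
  "plan": [
    {"jaw":1,"delta_pos":[0,0,1.2],"spin":0},
    {"jaw":1,"delta_pos":[0,0,1.6],"spin":0},
    {"jaw":1,"delta_pos":[0,0,2],"spin":0},
    {"jaw":1,"delta_pos":[0,0,2.4],"spin":0},
    {"jaw":1,"delta_pos":[0,0,2.8],"spin":0},
    {"jaw":1,"delta_pos":[0,0,3.2],"spin":0},
    {"jaw":1,"delta_pos":[0,0,3.6],"spin":0},
    {"jaw":1,"delta_pos":[0,0,4],"spin":0}
  ]
}}

```text
time_s: 26.55
ee_pos: [552.3, 302.7, 141.2]
ee_rot: [179.9, 1.4, 179.9]
force: [0.2, -0.1, 3.3]
gripper_width: 29.7
```

```bash
python3 - <<'E'
from h import *
np.set_printoptions(precision=2,suppress=True)
p,R,s=tool();print(p,s['ee_rot'],s['force'],s['torque'],s['gripper_width'],s['time_s'])
E
```

```text
[552.3  302.73 141.2 ] [179.91   1.43 179.93] [ 0.17 -0.06  3.34] [ 0.03  0.06 -0.01] 29.664976159863603 26.55
```

{"method": "apply_moves", "body": {
  "plan": [
    {"jaw":1,"delta_pos":[0,0,0.9],"spin":0},
    {"jaw":1,"delta_pos":[0,0,1.2],"spin":0},
    {"jaw":1,"delta_pos":[0,0,1.5],"spin":0},
    {"jaw":1,"delta_pos":[0,0,1.8],"spin":0},
    {"jaw":1,"delta_pos":[0,0,2.2],"spin":0},
    {"jaw":1,"delta_pos":[0,0,2.5],"spin":0},
    {"jaw":1,"delta_pos":[0,0,2.8],"spin":0},
    {"jaw":1,"delta_pos":[0,0,3.1],"spin":0}
  ]
}}

```text
time_s: 27.55
ee_pos: [552.4, 302.7, 138.2]
ee_rot: [179.9, 1.4, 179.9]
force: [-0.5, -0.9, 4.7]
gripper_width: 29.3
```

{"method": "apply_moves", "body": {
  "plan": [
    {"jaw":1,"delta_pos":[0,0,0.9],"spin":0},
    {"jaw":1,"delta_pos":[0,0,1.2],"spin":0},
    {"jaw":1,"delta_pos":[0,0,1.5],"spin":0},
    {"jaw":1,"delta_pos":[0,0,1.8],"spin":0},
    {"jaw":1,"delta_pos":[0,0,2.1],"spin":0},
    {"jaw":1,"delta_pos":[0,0,2.3],"spin":0},
    {"jaw":1,"delta_pos":[0,0,2.5],"spin":0},
    {"jaw":1,"delta_pos":[0,0,2.5],"spin":0}
  ]
}}

```text
time_s: 28.55
ee_pos: [552.5, 302.7, 136.0]
ee_rot: [179.9, 1.5, 179.9]
force: [-0.3, -1.0, 5.7]
gripper_width: 29.4
```

{"method": "apply_moves", "body": {
  "plan": [
    {"jaw":1,"delta_pos":[0,0,0.8],"spin":0},
    {"jaw":1,"delta_pos":[0,0,1],"spin":0},
    {"jaw":1,"delta_pos":[0,0,1.2],"spin":0},
    {"jaw":1,"delta_pos":[0,0,1.4],"spin":0},
    {"jaw":1,"delta_pos":[0,0,1.6],"spin":0},
    {"jaw":1,"delta_pos":[0,0,1.8],"spin":0},
    {"jaw":1,"delta_pos":[0,0,2],"spin":0},
    {"jaw":1,"delta_pos":[0,0,2],"spin":0}
  ]
}}

```text
time_s: 29.55
ee_pos: [552.6, 302.7, 134.5]
ee_rot: [179.9, 1.5, 179.9]
force: [-0.8, -0.6, 6.8]
gripper_width: 29.2
```

```bash
python3 - <<'E'
from h import *
np.set_printoptions(precision=2,suppress=True)
p,R,s=tool();print(p,s['ee_rot'],s['force'],s['torque'],s['gripper_width'],s['time_s'])
im=cams.grab_frame('wrist').copy()
x0,y0,k=255,180,4
b=cv2.convertScaleAbs(cv2.resize(im[y0:y0+150,x0:x0+130],None,fx=k,fy=k,interpolation=cv2.INTER_CUBIC),alpha=1.5,beta=15)
cv2.imwrite('pics/w17.png',b[:,:,::-1]);print(env.state()['force'])
E
```

```text
[552.6  302.68 134.54] [179.9    1.47 179.94] [-0.78 -0.6   6.82] [-0.15  0.22 -0.04] 29.23319317874858 29.55
[-1.02 -0.29  7.21]
```

View pics/w17.png

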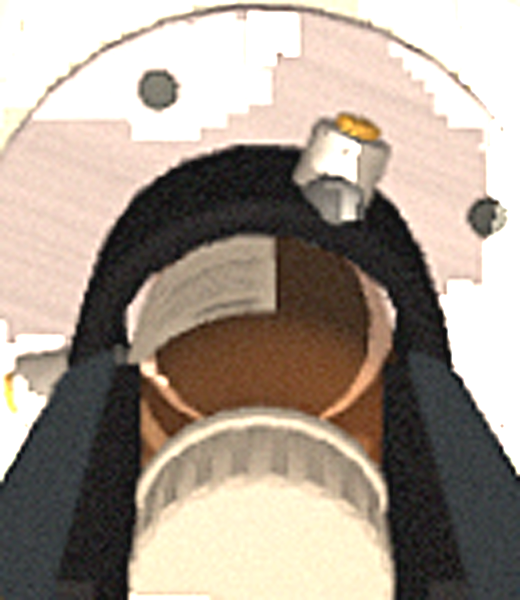

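{"method": "apply_moves", "body": {
  "plan": [
    {"jaw":1,"delta_pos":[0,0,0.9],"spin":0},
    {"jaw":1,"delta_pos":[0,0,1.1],"spin":0},
    {"jaw":1,"delta_pos":[0,0,1.3],"spin":0},
    {"jaw":1,"delta_pos":[0,0,1.5],"spin":0},
    {"jaw":1,"delta_pos":[0,0,1.7],"spin":0},
    {"jaw":1,"delta_pos":[0,0,1.8],"spin":0},
    {"jaw":1,"delta_pos":[0,0,1.8],"spin":0},
    {"jaw":1,"delta_pos":[0,0,1.8],"spin":0}
  ]
}}

```text
time_s: 30.6
ee_pos: [552.8, 302.7, 134.3]
ee_rot: [179.9, 1.5, 179.9]
force: [-2.1, -1.6, 10.8]
gripper_width: 29.6
```

{"method": "apply_moves", "body": {
  "plan": [
    {"jaw":1,"delta_pos":[0,0,0.8],"spin":0},
    {"jaw":0.6,"delta_pos":[0,0,0.4],"spin":0},
    {"jaw":0.45,"delta_pos":[0,0,0.2],"spin":0},
    {"jaw":0.3,"delta_pos":[0,0,0],"spin":0},
    {"jaw":0.3,"delta_pos":[0,0,0],"spin":0},
    {"jaw":0.3,"delta_pos":[0,0,-8],"spin":0},
    {"jaw":0.3,"delta_pos":[0,0,-40],"spin":0},
    {"jaw":0.3,"delta_pos":[0,0,-75],"spin":0}
  ]
}}

```text
time_s: 31.6
ee_pos: [550.6, 302.4, 210.2]
ee_rot: [179.9, 1.5, 179.9]
force: [-0.5, -0.4, 1.1]
gripper_width: 63.9
```

```bash
python3 - <<'E'
from h import *
np.set_printoptions(precision=2,suppress=True)
p,R,s=tool();c=cams.calibration('wrist');print(p,s['ee_rot'],s['force'],s['gripper_width'],s['time_s'])
im=cams.grab_frame('wrist').copy();np.savez('c18.npz',**c);cv2.imwrite('pics/w18.png',im[:,:,::-1])
im=cams.grab_frame('scene');u=P('scene',[(555,302,98)])[0].astype(int);cv2.imwrite('pics/sc18.png',cv2.resize(im[u[1]-60:u[1]+60,u[0]-40:u[0]+110],None,fx=5,fy=5,interpolation=cv2.INTER_CUBIC)[:,:,::-1])
im=cams.grab_frame('side');cv2.imwrite('pics/s18.png',cv2.resize(im[150:400,270:520],None,fx=2.4,fy=2.4,interpolation=cv2.INTER_CUBIC)[:,:,::-1])
E
```

```text
[550.61 302.42 210.21] [179.89   1.51 179.94] [-0.54 -0.37  1.12] 63.90601591409542 31.6
```

View pics/w18.png

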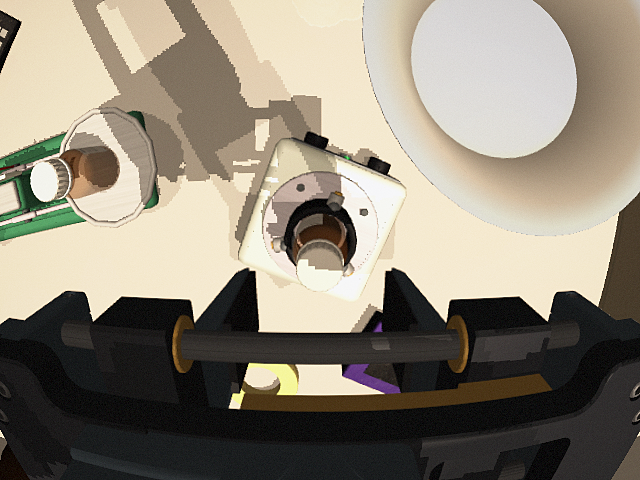

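View pics/sc18.png

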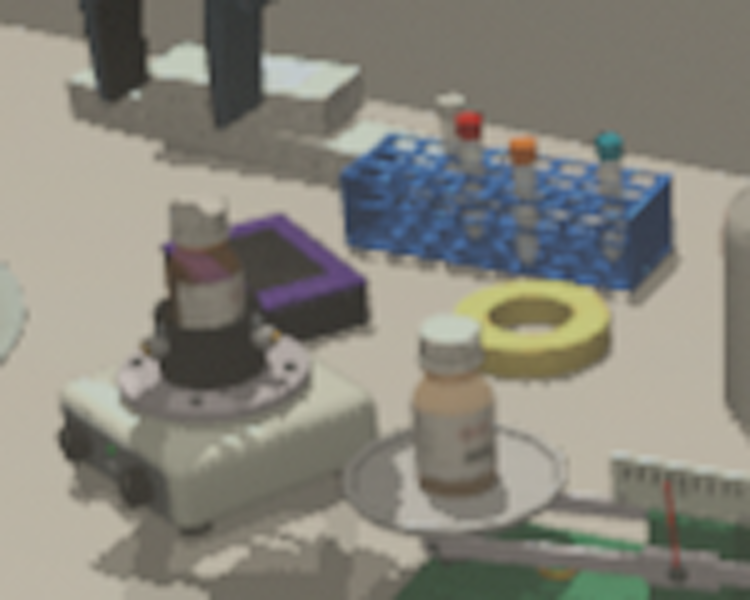

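View pics/s18.png

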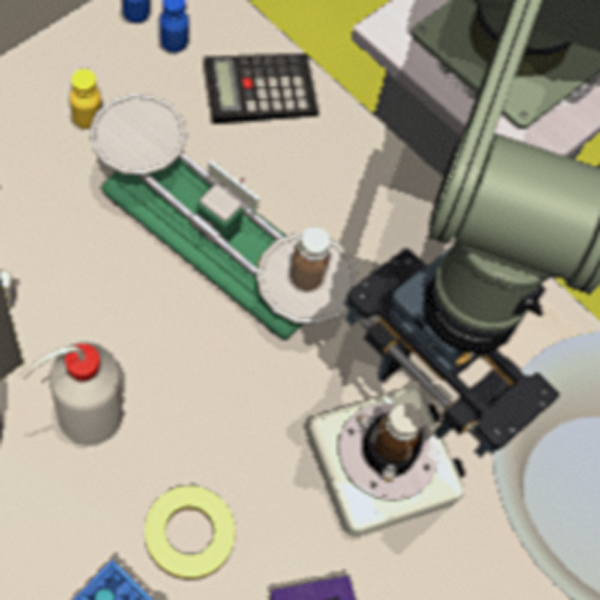

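```bash
python3 - <<'E'
from h import *
np.set_printoptions(precision=2,suppress=True)
c=dict(np.load('c18.npz'))
im=cv2.imread('pics/w18.png')
x0,y0,k=270,180,5
b=cv2.resize(im[y0:y0+120,x0:x0+110],None,fx=k,fy=k,interpolation=cv2.INTER_CUBIC)
t=np.linspace(0,6.28,80)
for r,z,col in ((15,158.7,(255,0,255)),(15,161.7,(0,255,0)),(29.5,98,(255,255,0))):
  q=(wP(np.c_[553.2+r*np.cos(t),301.7+r*np.sin(t),z+0*t],c)-[x0,y0]+.5)*k-.5
  cv2.polylines(b,[q.round().astype(int)],True,col,1)
cv2.imwrite('pics/w18o.png',b)
E
```

```text
(no output)
```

View pics/w18o.png

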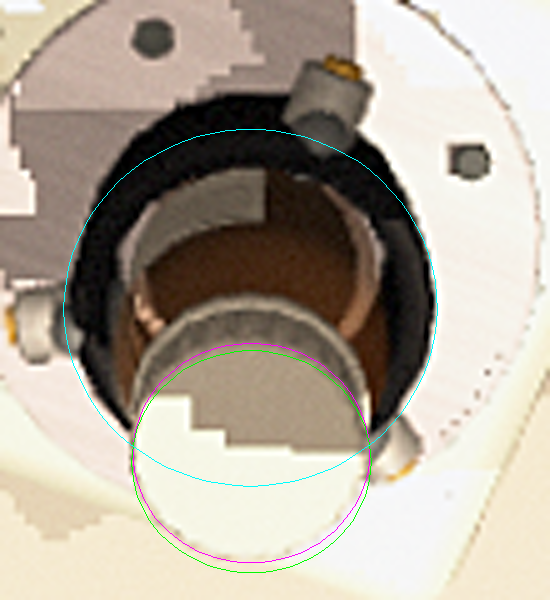

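```bash
python3 - <<'E'
from h import *
s=env.state();print(s['time_s'],s['ee_pos'],s['force'],s['qvel'].round(2)); print(env.job_done())
E
```

```text
31.75 [551.87902762 303.10657137 211.91214458] [ 0.11905673 -0.14792103 -0.25790938] [-0.02  1.83  3.63  0.03 -0.42 -0.05]
the job is handed in; nothing more can be done
None
```

I put both amber bottles on the balance, the front one on the left pan and the back one on the right. The right pan sank to its stop, so the back bottle was the heavier. I gripped it by the cap on its pan, pressed it into the shaker's cup, let go and handed the job in at about 32 s.

**Seat:**
- The push rose by about 0.75 N per mm over the last 5 mm or so. It then jumped to about 11 N with almost no further movement, which I took as the seat reaching its stop. I estimate about 7.5 N on the seat at the end.
- The underside came to rest about 24 mm below the rim, within the 15 to 31 mm given.
- The last wrist picture shows the cap at the matching height, about 159 mm, upright and centred over the cup.
- I did not press on the cap again after letting go, so the bottle staying down rests on that picture alone.

**Other things:** the scene and side pictures show the lighter bottle upright on the lowered left pan. The wash bottle and tape look unmoved. The timer was last seen undisturbed just after the weighing and is outside the final pictures.

**What disagreed:**
- My first estimates of the cup's position differed by about 10 mm in x between the fixed cameras and the wrist camera. I used the wrist camera, checking the bottle against the cup in the same picture; the bottle went in with almost no sideways force.
- The tool tilted gradually to about 1.5 degrees during the moves. It did not affect the result.

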